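# Stack the culture dishes on the light pad and hold the magnifier over them

### The arm

A 6-joint arm with a two-finger parallel gripper is mounted at the origin on the work surface. World frame = base frame: x ahead of the robot, y to its left, z up, the work surface at z = 0. Lengths are in m, angles in rad, forces in N, time in s.
With the tool pointing down it reaches from about 0.4 to 0.825 m from the base axis. Payload 7 kg.
Tool frame: the origin (TCP) lies between the finger pads; the fingertips stand 17 mm ahead of it and the grasp point (between the pads) lies 2 mm behind it; x points along the fingers, z is the direction in which the jaws open and shut, and the axes are right-handed (so a half turn about x gives the same grasp; the last joint's range is limited). The gripper opens to 88 mm and grips with 3 to 60 N. Pads are 19 mm wide; open, the fingers measure 130 mm over their backs; the gripper's body (78 mm by 193 mm) begins 47 mm behind the grasp point.
Start: joints at [-0.933, 0.359, 0.012, 0, -1.224, -0.288], TCP at [0.231, -0.634, 0.244] pointing down, gripper open.
Joint ranges: [-3.07, 3.07], [-1.43, 2.12], [-1.02, 1.25], [-3.03, 1.67], [-3.05, -0], [-3.03, 3.03]. Speed limits (rad/s): [2.39, 2.39, 3.01, 3.14, 3.14, 3.14].

### API

Orientations are given as [roll, pitch, yaw] about the fixed x, y, z axes, in that order (R = Rz(yaw) Ry(pitch) Rx(roll)).
In Python, from station import * gives the robot as it stands.
- The arm moves only by the tool step_arm, never from a script. Its argument "deltas" is a list of rows, each a list of 5 numbers: the shift along the tool's x, y, z in cm, then the turn about the tool's x in degrees, then the closure, from 0 (fully open) to 1 (shut). In form: [[dx, dy, dz, roll, fingers], ...]. A call has exactly 10 rows; each row is the pose to reach, as a shift and turn from the pose commanded when the call began, along the tool's axes at that moment; what a row does not reach only later rows make up. A row lasts 1/12 s, in which the tool goes at most 41.7 mm and 7.16 degrees, less where a joint would pass 70% of its speed; a pose out of reach is approached as far as the arm can. A call with a gripper value outside its range is refused whole. The fingers move at their own pace and stop on an object; "squeeze" is the grip in N (left out, the last holds). Time passes only in rows, so rows that repeat a pose let the fingers close, or fill a call up. It gives the time, the measured TCP pose, the force and the opening at its end, in the units of the state.
- get_state(): the state, without advancing time (a new reading comes with each control period).
- grab_frame(name): name is "side" or "top" or "wrist"; returns a dict with "pixels" (480x640x3 uint8, red, green, blue), "range_z" (480x640 float32, m along the optical axis (not along the pixel's ray), 0 where there is no reading), "fx", "fy", "cx", "cy" (pixels), "view" (4x4, takes a point from world to camera coordinates); the wrist camera has in their place "hand_eye" (4x4, takes a point from camera to tool coordinates, whose origin is the TCP and whose axes are the tool frame's). Camera axes: x right, y down, z forward; pixel columns grow to the right and rows downward; lengths in m; the calibration is good to about 2 mm. The wrist camera is an equidistant fisheye: a pixel r from the principal point sees the ray r / f radians off the axis. A picture is of the moment at which its call begins: read the wrist's pose just before it.
- job_done(): hands the job in, once; it reports no verdict.
Trained networks look in the newest picture that a camera, given by its name, has taken for a name from the list of things; names that differ only in an ending like _2 or _b are one class to them, and where a whole thing is asked for, a point or a joint stands for the part that bears it (a point fixed in the world has none). Each returns a list of dicts, best first, with "conf" (0 to 1); they miss things now and then, are a little off and sometimes report something else, mostly with a low value. They report only what shows in the picture. A call takes as long as a camera call. They do not tell look-alikes from the thing itself.
- boxes_of(thing, camera): "extent" ([left, top, right, bottom] in pixels, round what is visible of it).
- masks_of(thing, camera): "mask" (480x640 bool, what is visible of it) and "extent" ([left, top, right, bottom] in pixels, round what is visible of it).
The state is a dict: "t": time; "q": joint angles; "qd": joint speeds; "joint_efforts": joint torques, N m; "eef_pos": TCP position; "ee_rot": TCP orientation; "force": force on the tool from outside, world axes, zero at the start; "moment": the same for the moment, N m; "width": finger opening in m.
Only numpy, scipy, OpenCV 4.12 (cv2) and the standard library are available. Lean on these libraries where they do the work, as an engineer would, in place of code of your own. Each camera call takes 0.05 s, during which the arm holds its last target.

### The job

On the light pad that already carries the amber dish, stack the red dish and then the green dish on top of it, squarely, each edge flush with the one below and no dish tipped over. Then draw the magnifier out of its slanted holder, turn it so that its lens lies level, and hold it centred over the green dish with the lens about 8 cm above that dish, touching nothing but the gripper. Finish still holding it there, and leave everything else on the bench where it is.

Things in the scene. Friction and masses are not known exactly. Their poses are not given: they have to be found in the camera images.
- pad: light pad, a fixed square plate 150 x 150 x 8 mm, white glowing top in a grey frame; origin at the centre of its underside on the bench, so its top is 8 mm above the origin; z up
- dish_amber_c (a point): closed petri dish, a plain round disc 60 mm across and 15 mm high, filled with amber agar under clear plastic, about 30 g, standing loose near the middle of the light pad; the point is its centre, 7.5 mm above its underside; z is up
- dish_red_c (a point): closed petri dish, a plain round disc 60 mm across and 15 mm high, filled with red agar under clear plastic, about 30 g, loose on the bench to the robot's left, in either of two places; the point is its centre, 7.5 mm above its underside; z is up
- dish_green_c (a point): closed petri dish, a plain round disc 60 mm across and 15 mm high, filled with green agar under clear plastic, about 30 g, loose on the bench to the robot's left, in the other place; the point is its centre, 7.5 mm above its underside; z is up
- holder: fixed blue holder, foot 110 x 100 x 10 mm; origin at its base on the bench, under the lens; x points level, away from the side where the handle sticks out. Its pocket slopes 50 deg below level along +x, 81 mm wide, 22 mm thick, from 28 mm up-slope of the lens centre to 38 mm down-slope. 2 to 4 mm of play, no latch: the magnifier slides out along its handle; 75 mm of travel clears it
- mag_lens (a point): centre of the lens. Magnifier, 80 g: clear lens in black rim, 70 mm across (solid disc 10 mm thick), straight orange handle. x runs along the handle towards the lens, y is level across it, z is the lens axis (vertical when the lens is level; either face may be up). Starts lens down in the holder, x 50 deg below level along the holder's x, this point 50 mm above the bench
- mag_grip (a point): middle of the magnifier's orange handle, 90 mm from the lens centre along -x, same axes as mag_lens. The handle is a flat bar 16 mm wide (y) and 10 mm thick (z), 30 to 146 mm from the lens centre; its free end starts about 162 mm above the bench. Grip it across the 16 mm width
- jar: bystander: glass jar with blue cap, 56 mm across, 60 mm high, origin at the centre of its underside
- tip_box: bystander: blue box of yellow pipette tips, 85 x 120 x 49 mm, origin at the centre of its underside
- marker: bystander: black marker pen lying on the bench, 14 mm thick, 130 mm long; its origin lies at the bottom of its middle, its axis along x
- tube_a: bystander: white-capped sample tube standing in a blue rack (160 x 70 x 40 mm), 80 mm long, origin at the centre of its underside
- tube_b: bystander: blue-capped sample tube standing in the same rack, 80 mm long, origin at the centre of its underside
Mind the look-alikes: they are no part of the job. Leave any blue look-alike of the part that bears dish_green_c alone.

How it is judged:
By the outcome, as a careful person would: the job done as asked, in the order asked, and still so for the second after the job is handed in, while the arm keeps its last pose, push and grip.
It also fails if it takes over 64 s, if anything falls off the work surface, if the arm or the gripper's body presses on something with over 40 N, if the wrist force passes 120 N, or if a joint passes its speed limit or range.

## Working session

There is one attempt and no reset: what is moved stays moved. The work goes in short steps, Python scripts to look and compute and a tool call to move; the robot and the scene stay as the last step left them, time stands still between calls to the robot, and variables do not carry over. Pictures are saved under pics/ and viewed, and the job is handed in when it is done.

Besides the shell and the picture viewer there is one more tool, called after ">>>" in YAML: its name, and indented under it one key for each argument. step_arm: Moves the arm, as the interface text tells. Its arguments: {"type":"object","properties":{"deltas":{"type":"array"},"squeeze":{"type":"number"}},"required":["deltas"]}

```bash
ls; mkdir -p pics
python3 - <<'E'
from station import *
import cv2,pickle
print(get_state())
for n in ["side","top","wrist"]:
    f=grab_frame(n); cv2.imwrite(f"pics/{n}0.png",f["pixels"][:,:,::-1]); pickle.dump(f,open(f"{n}0.pkl","wb"))
    print(n,f["fx"],f["fy"],f["cx"],f["cy"]); print(f.get("view",f.get("hand_eye")))
E
```

```text
pics
{'t': 0.0, 'q': array([-9.32878738e-01,  3.59405263e-01,  1.10469156e-02, -3.45400763e-04,
       -1.22409234e+00, -2.88115774e-01]), 'qd': array([ 0.00022508,  0.00066253, -0.00027497,  0.00072012, -0.00131015,
       -0.00021449]), 'joint_efforts': array([ 8.84177389e-04, -5.82721925e+01,  2.93060660e+01,  6.99704200e+00,
        7.00753473e-03, -1.58020171e-04]), 'eef_pos': array([ 0.2311554 , -0.63369172,  0.24260643]), 'ee_rot': array([0.09433837, 1.5691104 , 2.01481888]), 'force': array([ 0.52844141, -0.58982155, -0.56480964]), 'moment': array([0.01664754, 0.02986198, 0.0022911 ]), 'width': 0.08759936794666656}
side 599.219066081704 599.219066081704 321.24609256613354 242.80591784207738
[[-0.9840893  -0.17669568 -0.01862492  0.55955446]
 [-0.08385354  0.5542996  -0.82808245  0.13648488]
 [ 0.15664237 -0.81334531 -0.56029686  1.19815765]
 [ 0.          0.          0.          1.        ]]
top 497.6962946236578 497.6962946236578 322.9523592098357 241.59769830841793
[[ 0.00948088 -0.99991565  0.0088767  -0.04518929]
 [-0.99313727 -0.01045072 -0.11648669  0.59231363]
 [ 0.11656964 -0.00771139 -0.99315258  1.23683161]
 [ 0.          0.          0.          1.        ]]
wrist 371.64829954431775 371.64829954431775 321.80460689733707 235.370642591566
[[ 3.21774521e-04 -2.97175670e-01  9.54822768e-01 -1.41086319e-01]
 [ 7.42277102e-05 -9.54822807e-01 -2.97175707e-01  8.00587335e-02]
 [ 9.99999945e-01  1.66497878e-04 -2.85178982e-04  1.58747085e-04]
 [ 0.00000000e+00  0.00000000e+00  0.00000000e+00  1.00000000e+00]]
```

View pics/top0.png

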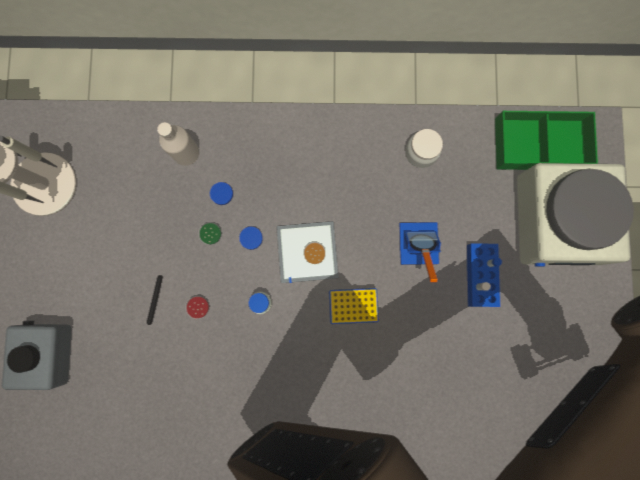

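View pics/side0.png

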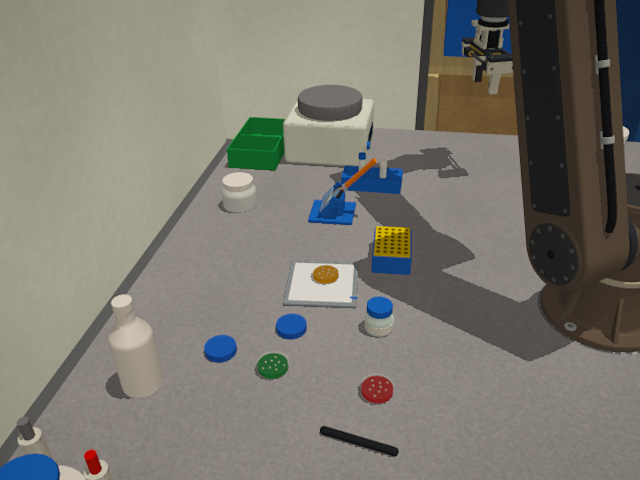

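View pics/wrist0.png

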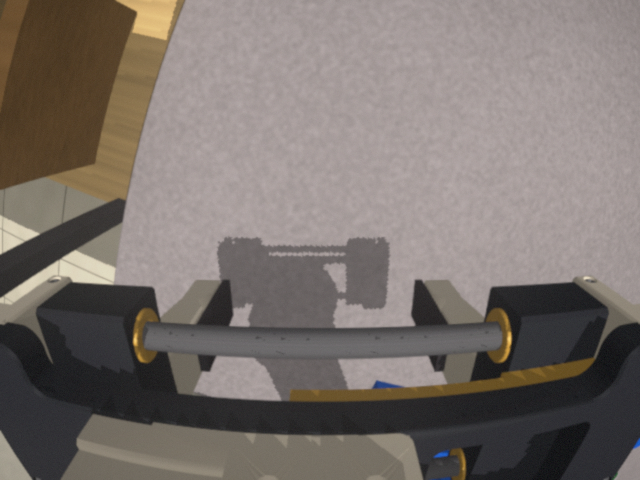

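The candidates, by top-view pixel:
- **Red dish:** (198,307).
- **Green dish:** (210,233).
- **Blue look-alikes, to be left alone:** (222,193) and (251,237).
- **Blue jar cap:** (260,302).
- **Amber dish:** (315,252), on the pad.
- **Magnifier:** orange handle at (430,262), in the holder at (420,243).

Next I'll measure them.

```bash
cat > h.py <<'E'
from station import *
import numpy as np, cv2
from scipy.spatial.transform import Rotation as Ro
def Rt(s): return Ro.from_euler('xyz',s["ee_rot"]).as_matrix()
def cloud(f,view=None):
    z=f["range_z"].astype(float); v,u=np.mgrid[:480,:640]
    P=np.stack([(u-f["cx"])/f["fx"]*z,(v-f["cy"])/f["fy"]*z,z],-1)
    V=np.linalg.inv(f["view"]); W=P@V[:3,:3].T+V[:3,3]; W[z==0]=np.nan
    return W
def proj(f,p):
    c=f["view"][:3,:3]@np.array(p)+f["view"][:3,3]
    return f["fx"]*c[0]/c[2]+f["cx"],f["fy"]*c[1]/c[2]+f["cy"]
def wproj(f,s,p):
    R=Rt(s);t=R.T@(np.array(p)-s["eef_pos"]);H=f["hand_eye"];c=H[:3,:3].T@(t-H[:3,3])
    a=np.arctan2(np.hypot(c[0],c[1]),c[2]);r=a*f["fx"];n=np.hypot(c[0],c[1])
    return r*c[0]/n+f["cx"],r*c[1]/n+f["cy"]
def go(target,jaw=None,s=None):
    """tool-axis deltas to a world TCP target, jaw: world yaw deg of jaw (z) axis"""
    s=s or get_state();R=Rt(s);d=R.T@(np.array(target)-s["eef_pos"])*100
    ja=np.degrees(np.arctan2(R[1,2],R[0,2]))
    print("tcp",s["eef_pos"].round(4),"jaw deg",round(ja,1),"tilt",np.degrees(np.arccos(-R[2,0])).round(2),"w",round(s["width"],4),"t",round(s["t"],2),"q6",s["q"][5].round(2))
    out=d.round(2).tolist()
    if jaw is not None:
        # turn about tool x (down) by +r lowers world yaw by r
        r=(ja-jaw+90)%180-90; out.append(round(r,1))
    print("delta cm",out)
E
python3 - <<'E'
from h import *
import pickle
for cam in ["top","side"]:
    f=pickle.load(open(cam+"0.pkl","rb")); W=cloud(f)
    for n in ["dish_red_c","dish_green_c","dish_amber_c","pad","holder","mag_lens","mag_grip","jar","tip_box","marker","tube_a"]:
        for m in masks_of(n,cam)[:4]:
            k=m["mask"]; P=W[k]; P=P[~np.isnan(P[:,0])]
            if len(P)<5: continue
            zt=np.percentile(P[:,2],90); T=P[P[:,2]>zt-.006]
            print(cam,n,round(m["conf"],2),np.round(m["extent"]).tolist(),"med",np.median(P,0).round(3),"ztop",zt.round(3),"mid",((T.min(0)+T.max(0))/2).round(4)[:2],"mean",T.mean(0).round(4)[:2],f["pixels"][k].mean(0).round())
E
```

```text
top dish_red_c 0.66 [185.0, 292.0, 210.0, 319.0] med [0.424 0.282 0.014] ztop 0.018 mid [0.4239 0.282 ] mean [0.4234 0.2821] [131.  68.  66.]
top dish_green_c 0.89 [245.0, 229.0, 260.0, 246.0] med [0.603 0.149 0.015] ztop 0.018 mid [0.6028 0.1499] mean [0.6034 0.1498] [ 52.  88. 163.]
top dish_green_c 0.79 [208.0, 182.0, 233.0, 205.0] med [0.72  0.231 0.015] ztop 0.018 mid [0.7209 0.2311] mean [0.7215 0.2314] [ 48.  83. 158.]
top dish_green_c 0.64 [197.0, 224.0, 225.0, 246.0] med [0.614 0.256 0.014] ztop 0.018 mid [0.6144 0.257 ] mean [0.615  0.2571] [ 68. 100.  68.]
top dish_green_c 0.62 [476.0, 283.0, 493.0, 290.0] med [ 0.483 -0.432  0.083] ztop 0.09 mid [ 0.4833 -0.4341] mean [ 0.4828 -0.4337] [104. 103. 103.]
top dish_amber_c 0.71 [302.0, 238.0, 327.0, 263.0] med [ 0.564 -0.017  0.023] ztop 0.026 mid [ 0.5645 -0.0166] mean [ 0.565  -0.0162] [167. 130.  84.]
top pad 0.67 [276.0, 222.0, 339.0, 284.0] med [0.57  0.013 0.008] ztop 0.012 mid [0.5702 0.0035] mean [0.5692 0.0063] [196. 201. 194.]
top holder 0.62 [399.0, 223.0, 441.0, 261.0] med [ 0.604 -0.277  0.012] ztop 0.057 mid [ 0
[... 2515 characters left out ...]
.71 [372.0, 223.0, 409.0, 276.0] med [ 0.427 -0.08   0.049] ztop 0.052 mid [ 0.4281 -0.1157] mean [ 0.4277 -0.112 ] [92. 94. 52.]
side tip_box 0.28 [331.0, 158.0, 377.0, 199.0] med [ 0.541 -0.286  0.103] ztop 0.15 mid [ 0.4978 -0.2888] mean [ 0.4965 -0.2872] [130.  82.  41.]
side marker 0.68 [316.0, 426.0, 401.0, 455.0] med [0.438 0.395 0.013] ztop 0.016 mid [0.4386 0.3929] mean [0.4374 0.3951] [35. 35. 34.]
side tube_a 0.6 [382.0, 159.0, 392.0, 180.0] med [ 0.479 -0.43   0.067] ztop 0.09 mid [ 0.4784 -0.4335] mean [ 0.4781 -0.4328] [132. 131. 123.]
side tube_a 0.45 [359.0, 153.0, 365.0, 169.0] med [ 0.538 -0.459  0.076] ztop 0.09 mid [ 0.5385 -0.4646] mean [ 0.5384 -0.462 ] [ 84. 102. 121.]
```

Run:
```python
import cv2
a=cv2.imread("pics/top0.png")[180:330,180:340]; cv2.imwrite("pics/c1.png",cv2.resize(a,None,fx=5,fy=4.9)[:600,:800])
a=cv2.imread("pics/side0.png")[130:250,290:430]; cv2.imwrite("pics/c2.png",cv2.resize(a,None,fx=5,fy=5))
```

```text
(no output)
```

View pics/c1.png

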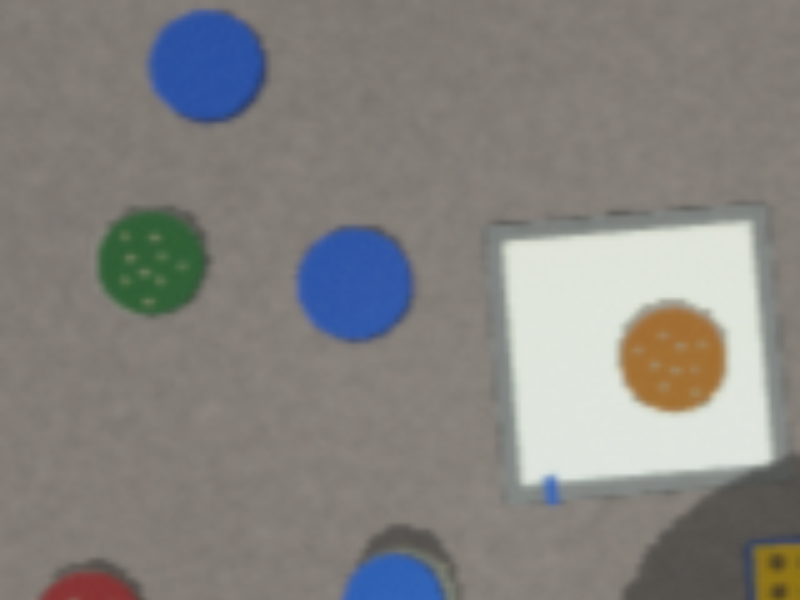

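View pics/c2.png

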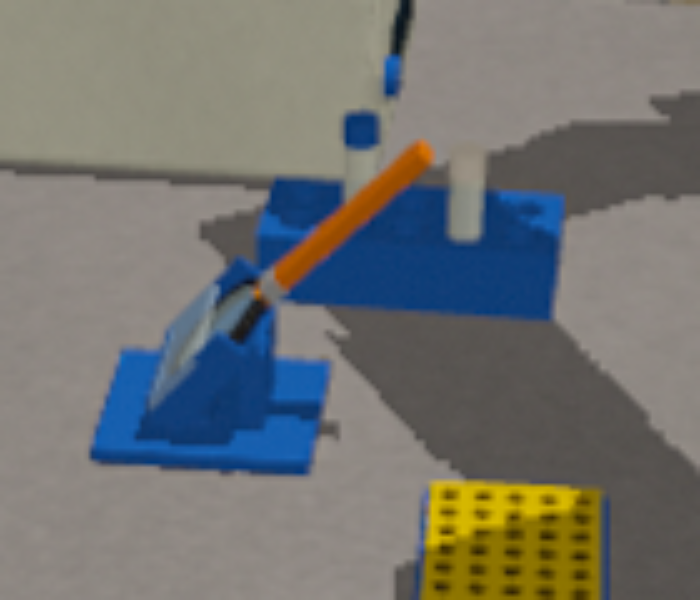

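Run:
```python
from h import *
import pickle
go([.50,-.25,.244],0); go([.422,.282,.12],0); print(Rt(get_state()).round(3))
for cam in ["top","side"]:
    f=pickle.load(open(cam+"0.pkl","rb")); W=cloud(f)
    k=(abs(W[...,0]-.5)<.04)&(abs(W[...,1]-.2)<.04); print(cam,np.nanmedian(W[k][:,2]))
```

```text
tcp [ 0.2313 -0.6341  0.2436] jaw deg 110.0 tilt 0.0 w 0.0876 t 1.25 q6 -0.29
delta cm [-0.04, -38.41, 26.88, np.float64(-70.0)]
tcp [ 0.2313 -0.6341  0.2436] jaw deg 110.0 tilt 0.0 w 0.0876 t 1.25 q6 -0.29
delta cm [12.36, -49.31, 79.53, np.float64(-70.0)]
[[ 0.    -0.939 -0.343]
 [ 0.    -0.343  0.939]
 [-1.    -0.     0.   ]]
top -0.0003101597577442883
side 0.0013196592826041909
```

>>> step_arm:
  deltas:
    - [0,-4,2.8,-7,0]
    - [0,-8,5.6,-14,0]
    - [0,-12,8.4,-21,0]
    - [0,-16,11.2,-28,0]
    - [0,-20,14,-35,0]
    - [0,-24,16.8,-42,0]
    - [0,-28,19.6,-49,0]
    - [0,-32,22.4,-56,0]
    - [0,-36,25.2,-63,0]
    - [0,-38.4,26.9,-70,0]

```text
t: 2.08
eef_pos: [0.4709, -0.2908, 0.244]
ee_rot: [2.835, 1.57, -0.299]
force: [0.4, -1.1, -0.1]
width: 0.0877
```

Run:
```python
from h import *
print(get_state()["force"],Rt(get_state()).round(2))
go([.422,.282,.12],0)
```

```text
[ 0.44491198 -1.08420731 -0.12178471] [[ 0.    0.01 -1.  ]
 [-0.   -1.   -0.01]
 [-1.    0.   -0.  ]]
tcp [ 0.4709 -0.2908  0.244 ] jaw deg -179.6 tilt 0.05 w 0.0877 t 2.08 q6 0.21
delta cm [12.38, -57.31, 4.5, np.float64(0.4)]
```

>>> step_arm:
  deltas:
    - [0,-4,0.2,0,0]
    - [0,-8,0.5,0,0]
    - [0,-12,1,0,0]
    - [0,-16,1.4,0,0]
    - [0,-20,2,0,0]
    - [0,-24,2.5,0,0]
    - [0,-28,3,0,0]
    - [0,-32,3.5,0,0]
    - [0,-36,4,0,0]
    - [2,-40,4.5,0,0]

```text
t: 2.92
eef_pos: [0.4263, 0.1074, 0.2283]
ee_rot: [-2.634, 1.564, 0.51]
force: [2.2, 0.3, 0.3]
width: 0.0876
```

Run:
```python
from h import *
go([.422,.282,.12],0)
```

```text
tcp [0.4263 0.1074 0.2283] jaw deg -179.9 tilt 0.41 w 0.0876 t 2.92 q6 -0.7
delta cm [10.89, -17.42, 0.46, np.float64(0.1)]
```

>>> step_arm:
  deltas:
    - [0,-4,0.1,0,0]
    - [2,-7.5,0.2,0,0]
    - [5,-11,0.3,0,0]
    - [8,-14.5,0.4,0,0]
    - [10,-16.5,0.4,0,0]
    - [10.5,-16.5,0.4,0,0]
    - [10.5,-16.5,0.4,0,0]
    - [10.5,-16.5,0.4,0,0]
    - [10.5,-16.5,0.4,0,0]
    - [10.5,-16.5,0.4,0,0]

```text
t: 3.75
eef_pos: [0.4216, 0.2691, 0.1213]
ee_rot: [-2.241, 1.569, 0.9]
force: [-0.2, -0.2, 0.9]
width: 0.0876
```

Run:
```python
from h import *
s=get_state();go([.422,.282,.02],0,s)
f=grab_frame("wrist"); im=f["pixels"][:,:,::-1].copy()
for m in masks_of("dish_red_c","wrist")[:2]: print(m["conf"],m["extent"])
u=wproj(f,s,[.4222,.282,.015]);print(u)
cv2.circle(im,tuple(int(round(x)) for x in u),3,(255,255,0),-1);cv2.imwrite("pics/w1.png",im)
```

```text
tcp [0.4216 0.2691 0.1213] jaw deg 180.0 tilt 0.13 w 0.0876 t 3.75 q6 -0.96
delta cm [10.14, -1.27, -0.03, np.float64(-0.0)]
0.68 [282.6, 215.1, 366.3, 296.6]
(np.float64(321.93514764031363), np.float64(256.99773352476234))
```

View pics/w1.png

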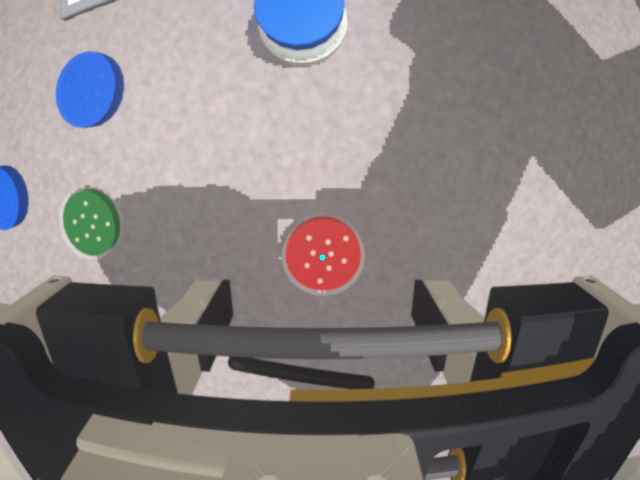

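The wrist view shows the red dish at (323,255). That's within 2 px of the predicted (322,257), so I'll descend and grasp.

>>> step_arm:
  deltas:
    - [0.5,-1.2,0,0,0]
    - [3,-1.2,0,0,0]
    - [6,-1.2,0,0,0]
    - [9,-1.2,0,0,0]
    - [10.1,-1.2,0,0,0]
    - [10.1,-1.2,0,0,0]
    - [10.1,-1.2,0,0,0.3]
    - [10.1,-1.2,0,0,0.6]
    - [10.1,-1.2,0,0,0.8]
    - [10.1,-1.2,0,0,0.8]
  squeeze: 15

```text
t: 4.68
eef_pos: [0.4212, 0.2816, 0.0193]
ee_rot: [-2.172, 1.57, 0.97]
force: [-0.4, 1.1, 0.8]
width: 0.0664
```

Run:
```python
from h import *
s=get_state();go([.563,-.016,.15],0,s);print(s["force"])
```

```text
tcp [0.4212 0.2816 0.0193] jaw deg -180.0 tilt 0.04 w 0.0664 t 4.68 q6 -0.98
delta cm [-13.08, 29.76, -14.17, np.float64(0.0)]
[-0.42770503  1.1393128   0.7960897 ]
```

>>> step_arm:
  deltas:
    - [0,0,0,0,0.8]
    - [0,0,0,0,0.8]
    - [0,0,0,0,0.8]
    - [-2,0,0,0,0.8]
    - [-5,0,0,0,0.8]
    - [-9,2,-1,0,0.8]
    - [-11,5,-2.5,0,0.8]
    - [-11,8.5,-4,0,0.8]
    - [-11,12,-5.7,0,0.8]
    - [-11,15.5,-7.4,0,0.8]
  squeeze: 15

```text
t: 5.52
eef_pos: [0.4956, 0.1252, 0.13]
ee_rot: [-2.429, 1.569, 0.715]
force: [0.4, 0.3, -0.8]
width: 0.0591
```

Run:
```python
from h import *
s=get_state();go([.563,-.016,.13],0,s);print(s["force"])
```

```text
tcp [0.4956 0.1252 0.13  ] jaw deg -179.9 tilt 0.12 w 0.0591 t 5.52 q6 -0.63
delta cm [-0.01, 14.13, -6.72, np.float64(0.1)]
[ 0.40383297  0.27269262 -0.84719532]
```

>>> step_arm:
  deltas:
    - [0,3.5,-1.7,0,0.8]
    - [0,7,-3.4,0,0.8]
    - [0,10.5,-5,0,0.8]
    - [0,13.5,-6.5,0,0.8]
    - [0,14.1,-6.7,0,0.8]
    - [0,14.1,-6.7,0,0.8]
    - [0,14.1,-6.7,0,0.8]
    - [0,14.1,-6.7,0,0.8]
    - [0,14.1,-6.7,0,0.8]
    - [0,14.1,-6.7,0,0.8]

```text
t: 6.35
eef_pos: [0.562, -0.0135, 0.1292]
ee_rot: [-2.637, 1.57, 0.507]
force: [1.1, 0.1, 1.0]
width: 0.0595
```

```bash
cat >> h.py <<'E'
def ell(f,lo,hi,box=None):
    h=cv2.cvtColor(f["pixels"],cv2.COLOR_RGB2HSV);m=cv2.inRange(h,lo,hi)
    if box is not None:
        b=np.zeros_like(m);b[box[1]:box[3],box[0]:box[2]]=1;m=m*b
    m=cv2.morphologyEx(m,cv2.MORPH_CLOSE,np.ones((7,7),np.uint8))
    cs,_=cv2.findContours(m,cv2.RETR_EXTERNAL,cv2.CHAIN_APPROX_NONE);c=max(cs,key=cv2.contourArea)
    return cv2.fitEllipse(c)
def wray(f,s,u,z):
    """wrist pixel -> world point at height z"""
    d=np.array([u[0]-f["cx"],u[1]-f["cy"]]);r=np.linalg.norm(d);a=r/f["fx"]
    c=np.array([np.sin(a)*d[0]/r,np.sin(a)*d[1]/r,np.cos(a)])
    H=f["hand_eye"];R=Rt(s);o=R@H[:3,3]+s["eef_pos"];w=R@H[:3,:3]@c
    return o+w*(z-o[2])/w[2]
def cray(f,u,z):
    c=np.array([(u[0]-f["cx"])/f["fx"],(u[1]-f["cy"])/f["fy"],1]);V=np.linalg.inv(f["view"])
    o=V[:3,3];w=V[:3,:3]@c
    return o+w*(z-o[2])/w[2]
E
python3 - <<'E'
from h import *
s=get_state();go([.563,-.016,.05],0,s);print(s["force"])
for c in ["wrist","side","top"]:
    f=grab_frame(c); cv2.imwrite(f"pics/{c}2.png",f["pixels"][:,:,::-1])
E
```

```text
tcp [ 0.562  -0.0135  0.1292] jaw deg -179.9 tilt 0.02 w 0.0595 t 6.35 q6 -0.32
delta cm [7.92, 0.25, -0.1, np.float64(0.1)]
[1.12160131 0.12661774 0.99528935]
```

View pics/wrist2.png

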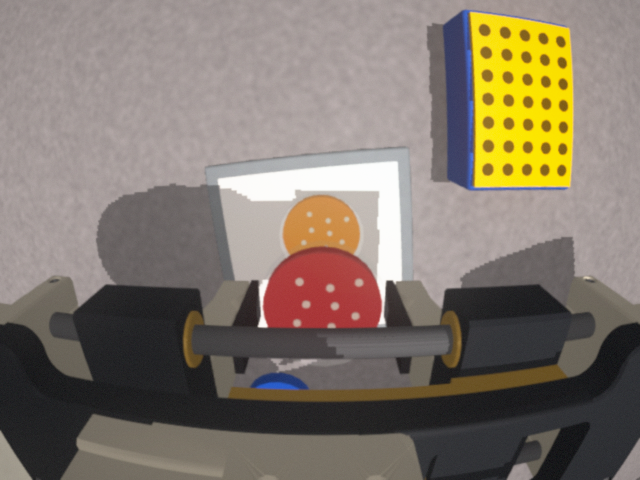

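View pics/side2.png

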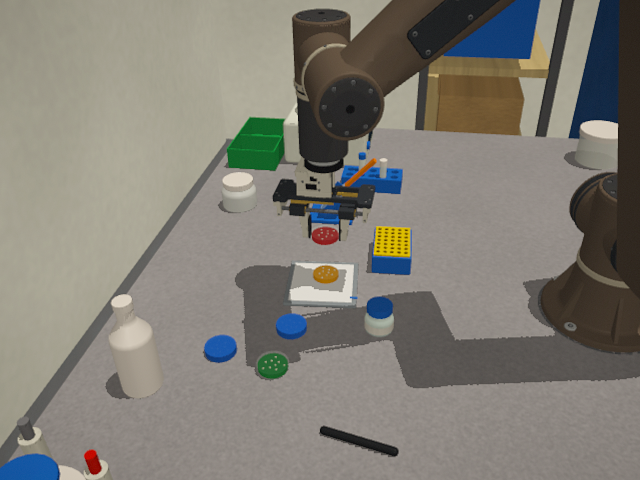

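View pics/top2.png

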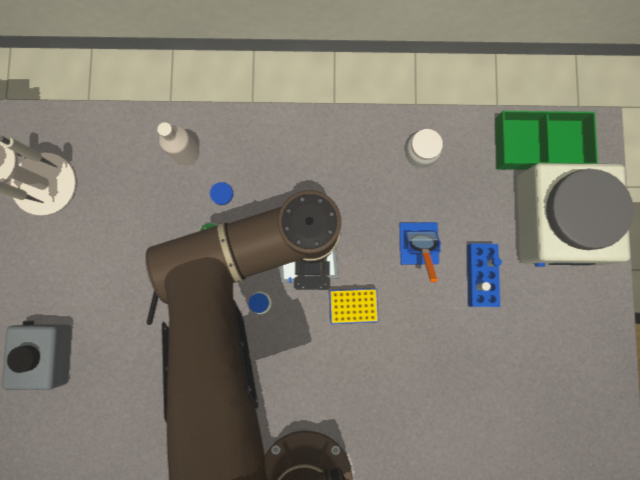

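```bash
cat >> h.py <<'E'
from scipy.optimize import least_squares
RANGES={"red":[((0,140,60),(6,255,255)),((172,140,60),(180,255,255))],"amber":[((10,150,100),(22,255,255))],"green":[((45,70,30),(85,255,200))]}
def disc(f,s,col,z,box=None,bad=None,rows=None):
    h=cv2.cvtColor(f["pixels"],cv2.COLOR_RGB2HSV);m=sum(cv2.inRange(h,*r) for r in RANGES[col]).astype(np.uint8)
    if box is not None:
        b=np.zeros_like(m);b[box[1]:box[3],box[0]:box[2]]=1;m=m*b
    m=cv2.morphologyEx(m,cv2.MORPH_CLOSE,np.ones((5,5),np.uint8));m=cv2.morphologyEx(m,cv2.MORPH_OPEN,np.ones((5,5),np.uint8))
    cs,_=cv2.findContours(m,cv2.RETR_EXTERNAL,cv2.CHAIN_APPROX_NONE);c=max(cs,key=cv2.contourArea)[:,0]
    if rows: c=c[(c[:,1]>rows[0])&(c[:,1]<rows[1])]
    W=np.array([(wray(f,s,u,z) if s is not None else cray(f,u,z)) for u in c.astype(float)])[:,:2]
    r=least_squares(lambda p:np.hypot(W[:,0]-p[0],W[:,1]-p[1])-p[2],[*W.mean(0),.028],loss="soft_l1",f_scale=.0007)
    return r.x,np.sqrt(np.mean(r.fun**2)),(c.min(0).tolist(),c.max(0).tolist())
E
python3 - <<'E'
from h import *
import pickle
s=get_state();f=grab_frame("wrist")
zt=s["eef_pos"][2]-.0043
print(s["eef_pos"])
for z in (zt-.002,zt): print("red",disc(f,s,"red",z,box=(240,240,400,400),rows=(240,312)))
print("amber",disc(f,s,"amber",.0215,box=(260,185,380,250),rows=(185,243)))
for c in ["top","side"]:
    g=pickle.load(open(c+"0.pkl","rb"))
    for n,z in [("red",.014),("green",.014),("amber",.022)]:
        b={"top":{"red":(180,290,220,325),"green":(190,215,230,250),"amber":(295,235,335,270)},"side":{"red":(350,365,405,415),"green":(250,345,295,385),"amber":(305,255,345,295)}}[c][n]
        print(c,n,disc(g,None,n,z,box=b))
E
```

```text
[ 0.56211565 -0.01380154  0.12921976]
red (array([ 0.56278209, -0.01719453,  0.02546086]), np.float64(0.0005777397989540184), ([264, 247], [380, 311]))
red (array([ 0.56278215, -0.01823644,  0.02511655]), np.float64(0.0005698004390139816), ([264, 247], [380, 311]))
amber (array([ 0.56334915, -0.01878186,  0.0250774 ]), np.float64(0.004012662931637186), ([284, 198], [358, 242]))
top red (array([0.42362478, 0.2797217 , 0.02447943]), np.float64(0.000933859335159511), ([188, 298], [207, 316]))
top green (array([0.61397174, 0.2550784 , 0.02557043]), np.float64(0.000816400950213065), ([200, 224], [219, 243]))
top amber (array([ 0.56455622, -0.01670305,  0.02372264]), np.float64(0.00058662672003323), ([305, 244], [323, 262]))
side red (array([0.42058649, 0.28791106, 0.02824811]), np.float64(0.0013918708914722635), ([362, 376], [392, 402]))
side green (array([0.61021624, 0.26283355, 0.02863689]), np.float64(0.0013315825651597764), ([258, 354], [287, 378]))
side amber (array([ 0.56085789, -0.00851122,  0.02812431]), np.float64(0.0015718639714224214), ([314, 266], [337, 282]))
```

Run:
```python
from h import *
s=get_state();f=grab_frame("wrist");im=f["pixels"][:,:,::-1].copy()
for r in [(190,225),(190,232),(190,238)]: print("amber",disc(f,s,"amber",.0215,box=(260,185,380,247),rows=r))
def circ(c,z,r,col):
    p=[wproj(f,s,[c[0]+r*np.cos(a),c[1]+r*np.sin(a),z]) for a in np.linspace(0,6.283,90)]
    cv2.polylines(im,[np.round(p).astype(int)],True,col,1)
circ((.5633,-.0165),.023,.03,(255,0,0));circ((.5633,-.0185),.023,.03,(0,255,255))
zt=s["eef_pos"][2]-.0043
circ((.5628,-.0165),zt,.03,(255,0,0));circ((.5628,-.0185),zt,.03,(0,255,255))
cv2.imwrite("pics/w3.png",cv2.resize(im[180:340,220:420],None,fx=3.7,fy=3.7))
```

```text
amber (array([ 0.56441774, -0.02048237,  0.02343211]), np.float64(0.0018282614541127896), ([286, 198], [356, 224]))
amber (array([ 0.56407299, -0.01919528,  0.02454562]), np.float64(0.0019892983726504825), ([284, 198], [358, 231]))
amber (array([ 0.56383716, -0.01830696,  0.02528753]), np.float64(0.0020658573842089775), ([284, 198], [358, 237]))
```

View pics/w3.png

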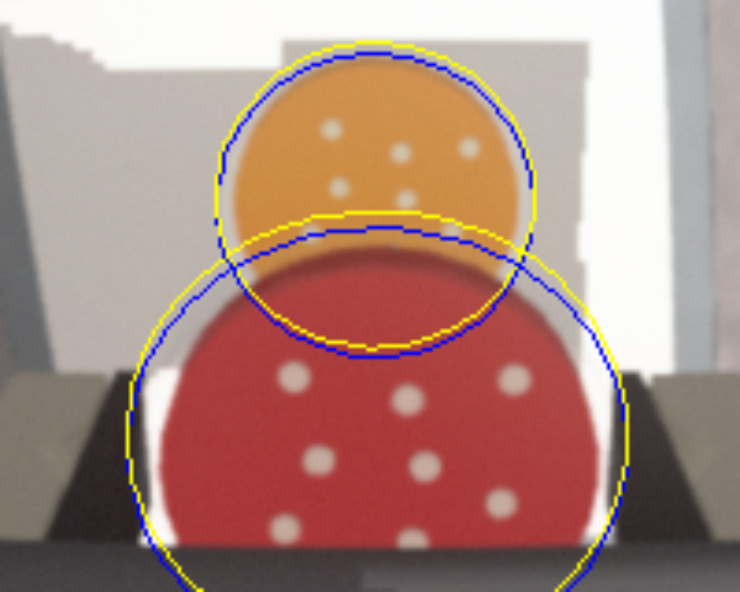

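>>> step_arm:
  deltas:
    - [1,0.1,0,0,0.8]
    - [3.5,0.1,0,0,0.8]
    - [6,0.1,0,0,0.8]
    - [7.5,0.1,0,0,0.8]
    - [8.3,0.1,0,0,0.8]
    - [8.5,0.1,0,0,0.8]
    - [8.5,0.1,0,0,0.8]
    - [8.5,0.1,0,0,0.8]
    - [8.5,0.1,0,0,0.8]
    - [8.5,0.1,0,0,0.8]

```text
t: 7.43
eef_pos: [0.5629, -0.0153, 0.045]
ee_rot: [-2.865, 1.569, 0.277]
force: [0.5, -1.1, -0.5]
width: 0.0596
```

Run:
```python
from h import *
s=get_state();go([.563,-.016,.0423],0,s);print(s["force"])
f=grab_frame("wrist"); a=cv2.resize(f["pixels"][200:360,230:410],None,fx=2.2,fy=2.2)
f=grab_frame("side"); b=cv2.resize(f["pixels"][230:310,275:375],(395,352),interpolation=cv2.INTER_CUBIC)
cv2.imwrite("pics/p4.png",np.hstack([a,b])[:,:,::-1])
```

```text
tcp [ 0.5629 -0.0153  0.045 ] jaw deg -180.0 tilt 0.11 w 0.0596 t 7.43 q6 -0.32
delta cm [0.27, 0.07, -0.01, np.float64(0.0)]
[ 0.48101914 -1.06747003 -0.53055438]
```

View pics/p4.png

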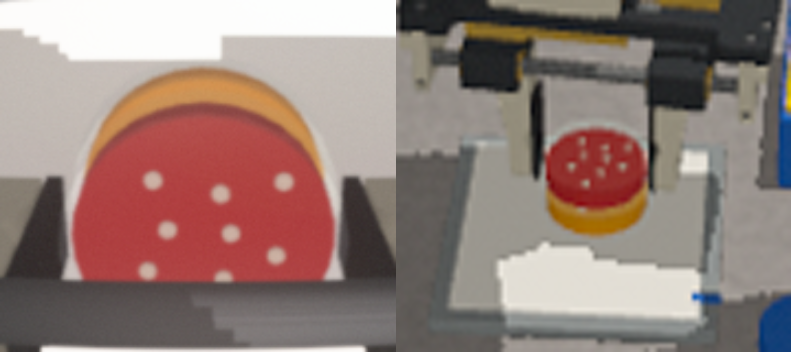

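Run:
```python
from h import *
s=get_state();f=grab_frame("wrist")
z=s["eef_pos"][2]-.0043
print(s["eef_pos"],z)
for d in (0,.0015,.003):
  print(d,"amber edge",wray(f,s,(322,230.9),.023-d)[:2],"red edge",wray(f,s,(322,246.8),z-d)[:2])
h=cv2.cvtColor(f["pixels"],cv2.COLOR_RGB2HSV)
for r in range(222,256,1): print(r,h[r,318:327].mean(0).round(0),f["pixels"][r,318:327].mean(0).round())
```

```text
[ 0.56260739 -0.01541774  0.0447525 ] 0.04045250468457082
0 amber edge [ 0.56314245 -0.04726527] red edge [ 0.56312452 -0.04560575]
0.0015 amber edge [ 0.56314344 -0.04681802] red edge [ 0.56312545 -0.04508768]
0.003 amber edge [ 0.56314443 -0.04637078] red edge [ 0.56312637 -0.04456961]
222 [ 30.   1. 253.] [253. 253. 252.]
223 [ 30.   1. 253.] [253. 253. 252.]
224 [ 30.   1. 253.] [253. 253. 252.]
225 [ 22.   2. 253.] [253. 252. 251.]
226 [ 23.   3. 251.] [251. 250. 248.]
227 [ 25.   4. 246.] [246. 245. 242.]
228 [ 21.  12. 221.] [221. 218. 211.]
229 [ 15.  20. 194.] [194. 187. 179.]
230 [ 14.  45. 184.] [184. 167. 151.]
231 [ 13.  86. 174.] [174. 141. 115.]
232 [ 14. 126. 166.] [166. 121.  84.]
233 [ 14. 137. 168.] [168. 120.  78.]
234 [ 14. 139. 175.] [175. 125.  80.]
235 [ 15. 141. 186.] [186. 133.  83.]
236 [ 15. 149. 198.] [198. 140.  82.]
237 [ 15. 156. 208.] [208. 145.  80.]
238 [ 15. 158. 212.] [212. 148.  81.]
239 [ 15. 156. 211.] [211. 147.  82.]
240 [ 15. 153. 208.] [208. 147.  83.]
241 [ 16. 147. 205.] [205. 148.  87.]
242 [ 16. 145. 203.] [203. 148.  88.]
243 [ 16. 144. 203.] [203. 147.  88.]
244 [ 15. 144. 202.] [202. 146.  88.]
245 [ 14. 144. 195.] [195. 138.  85.]
246 [ 11. 140. 176.] [176. 114.  79.]
247 [  5. 131. 151.] [151.  87.  73.]
248 [  2. 128. 140.] [140.  75.  69.]
249 [  1. 128. 139.] [139.  73.  70.]
250 [  1. 129. 142.] [142.  74.  70.]
251 [  1. 129. 150.] [150.  77.  74.]
252 [  1. 132. 161.] [161.  80.  78.]
253 [  1. 138. 170.] [170.  81.  78.]
254 [  1. 144. 177.] [177.  80.  77.]
255 [  1. 147. 179.] [179.  79.  76.]
```

>>> step_arm:
  deltas:
    - [0.1,0.15,0,0,0.8]
    - [0.25,0.15,0,0,0.8]
    - [0.25,0.15,0,0,0.8]
    - [0.25,0.15,0,0,0.8]
    - [0.25,0.15,0,0,0.6]
    - [0.25,0.15,0,0,0]
    - [0.25,0.15,0,0,0]
    - [0.25,0.15,0,0,0]
    - [0.25,0.15,0,0,0]
    - [0.25,0.15,0,0,0]

```text
t: 8.42
eef_pos: [0.5621, -0.017, 0.0414]
ee_rot: [0.162, 1.57, -2.979]
force: [0.2, 0.7, 1.5]
width: 0.0852
```

Run:
```python
from h import *
s=get_state();go([.563,-.017,.029],0,s);print(s["force"])
```

```text
tcp [ 0.5621 -0.017   0.0414] jaw deg -180.0 tilt 0.02 w 0.0852 t 8.42 q6 -0.32
delta cm [1.24, -0.0, -0.09, np.float64(0.0)]
[0.19337082 0.74242207 1.50446616]
```

>>> step_arm:
  deltas:
    - [0,0,0,7,0]
    - [0,0,0,14,0]
    - [0,0,0,21,0]
    - [0,0,0,28,0]
    - [0,0,0,35,0]
    - [0,0,0,42,0]
    - [0,0,0,49,0]
    - [0,0,0,56,0]
    - [0,0,0,63,0]
    - [0,0,0,70,0]
  squeeze: 5

```text
t: 9.25
eef_pos: [0.5622, -0.017, 0.0415]
ee_rot: [1.251, 1.571, -3.118]
force: [0.1, -0.2, 0.1]
width: 0.0875
```

>>> step_arm:
  deltas:
    - [0,0,0,7,0]
    - [0,0,0,14,0]
    - [0.6,0,0,20,0]
    - [1.2,0,0,20,0]
    - [1.2,0,0,20,0.3]
    - [1.2,0,0,20,0.5]
    - [1.2,0,0,20,0.5]
    - [1.2,0,0,20,0.5]
    - [1.2,0,0,20,0.5]
    - [1.2,0,0,20,0.5]
  squeeze: 5

```text
t: 10.08
eef_pos: [0.5624, -0.017, 0.0298]
ee_rot: [-1.277, 1.57, 0.295]
force: [0.9, -0.0, 0.5]
width: 0.0597
```

Run:
```python
from h import *
s=get_state();go([.563,-.017,.029],90,s);print(s["force"])
f=grab_frame("wrist"); a=cv2.resize(f["pixels"][200:360,230:410],None,fx=2.2,fy=2.2)
f=grab_frame("side"); b=cv2.resize(f["pixels"][230:310,275:375],(395,352),interpolation=cv2.INTER_CUBIC)
cv2.imwrite("pics/p5.png",np.hstack([a,b])[:,:,::-1])
```

```text
tcp [ 0.5624 -0.017   0.0298] jaw deg 90.1 tilt 0.03 w 0.0597 t 10.08 q6 -1.89
delta cm [0.08, -0.06, -0.0, np.float64(0.1)]
[ 0.90190913 -0.02764571  0.53311893]
```

View pics/p5.png

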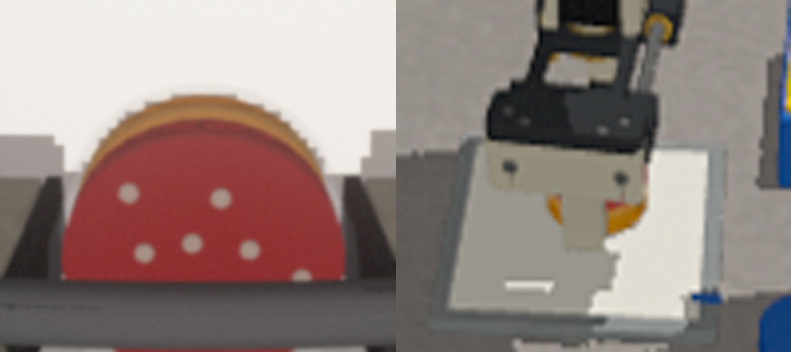

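Both dishes are squared along y, with the jaws at 59.7 mm. Next I'll square them along x.

>>> step_arm:
  deltas:
    - [0,0,0,0,0.3]
    - [0,0,0,0,0]
    - [0,0,0,0,0]
    - [0,0,0,0,0]
    - [0,0,0,-7,0]
    - [0,0,0,-14,0]
    - [0,0,0,-21,0]
    - [0,0,0,-28,0]
    - [0,0,0,-35,0]
    - [0,0,0,-42,0]
  squeeze: 5

```text
t: 11.02
eef_pos: [0.5622, -0.017, 0.0295]
ee_rot: [0.743, 1.571, 3.054]
force: [0.2, 0.9, 0.7]
width: 0.0876
```

>>> step_arm:
  deltas:
    - [0,0,0,-7,0]
    - [0,0,0,-14,0]
    - [0,0,0,-21,0]
    - [0,0,0,-28,0]
    - [0,0,0,-35,0]
    - [0,0,0,-42,0]
    - [0,0,0,-48,0]
    - [0,0,0,-48,0.3]
    - [0,0,0,-48,0.5]
    - [0,0,0,-48,0.5]
  squeeze: 5

```text
t: 11.85
eef_pos: [0.5622, -0.017, 0.0295]
ee_rot: [-0.205, 1.571, 2.934]
force: [0.6, -0.4, 0.3]
width: 0.0729
```

>>> step_arm:
  deltas:
    - [0,0,0,0,0.5]
    - [0,0,0,0,0.5]
    - [0,0,0,0,0.5]
    - [0,0,0,0,0.5]
    - [0,0,0,0,0.3]
    - [0,0,0,0,0]
    - [0,0,0,0,0]
    - [0,0,0,0,0]
    - [-2,0,0,0,0]
    - [-6,0,0,0,0]
  squeeze: 5

```text
t: 12.68
eef_pos: [0.559, -0.0177, 0.0859]
ee_rot: [0.208, 1.562, -2.933]
force: [0.9, -0.1, -0.5]
width: 0.0859
```

Run:
```python
from h import *
s=get_state();go([.613,.257,.12],0,s);print(s["force"])
```

```text
tcp [ 0.559  -0.0177  0.0859] jaw deg 180.0 tilt 0.52 w 0.0859 t 12.68 q6 -0.32
delta cm [-3.51, -27.47, -5.36, np.float64(-0.0)]
[ 0.90033213 -0.11741532 -0.45222661]
```

>>> step_arm:
  deltas:
    - [-1,-3.5,-0.6,-3,0]
    - [-2,-7,-1.3,-6,0]
    - [-3,-11,-2,-9,0]
    - [-3,-15,-2.7,-12,0]
    - [-3,-19,-3.5,-15,0]
    - [-3,-23,-4.2,-18,0]
    - [-3,-26,-4.8,-20,0]
    - [-3,-27.3,-5,-20,0]
    - [-3,-27.3,-5,-20,0]
    - [-3,-27.3,-5,-20,0]

```text
t: 13.52
eef_pos: [0.6115, 0.2563, 0.1189]
ee_rot: [0.193, 1.57, -2.598]
force: [0.4, -0.6, 0.4]
width: 0.0876
```

Run:
```python
from h import *
s=get_state();go([.6125,.2565,.12],20,s)
f=grab_frame("wrist"); im=f["pixels"][:,:,::-1].copy();W=cloud
s=get_state();print(s["eef_pos"])
for z in (.013,): print(disc(f,s,"green",z))
u=wproj(f,s,[.6125,.2565,.015]);print(u)
cv2.circle(im,tuple(int(round(x)) for x in u),3,(255,255,0),-1);cv2.imwrite("pics/w6.png",im)
g=grab_frame("side");cv2.imwrite("pics/s6.png",cv2.resize(g["pixels"][200:330,250:400],None,fx=5,fy=4.6)[:,:,::-1])
```

```text
tcp [0.6115 0.2563 0.1189] jaw deg -159.9 tilt 0.07 w 0.0876 t 13.52 q6 -0.34
delta cm [-0.11, 0.02, -0.1, np.float64(0.1)]
[0.61152075 0.25544155 0.1191421 ]
(array([0.61341236, 0.25507081, 0.0269499 ]), np.float64(0.00039004590975745285), ([282, 201], [358, 275]))
(np.float64(320.7381767745529), np.float64(242.239740867061))
```

View pics/w6.png

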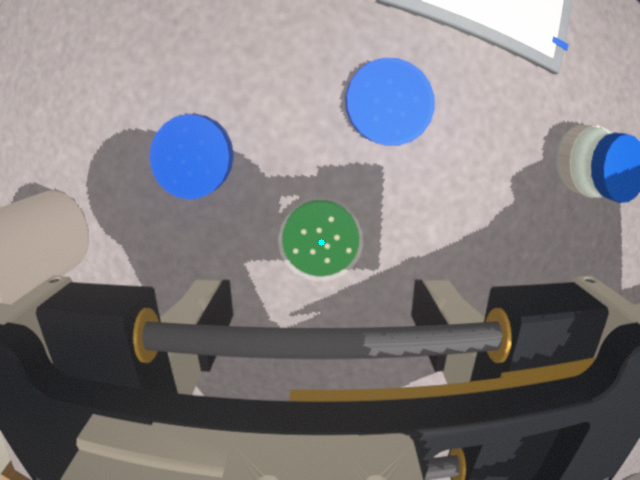

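View pics/s6.png

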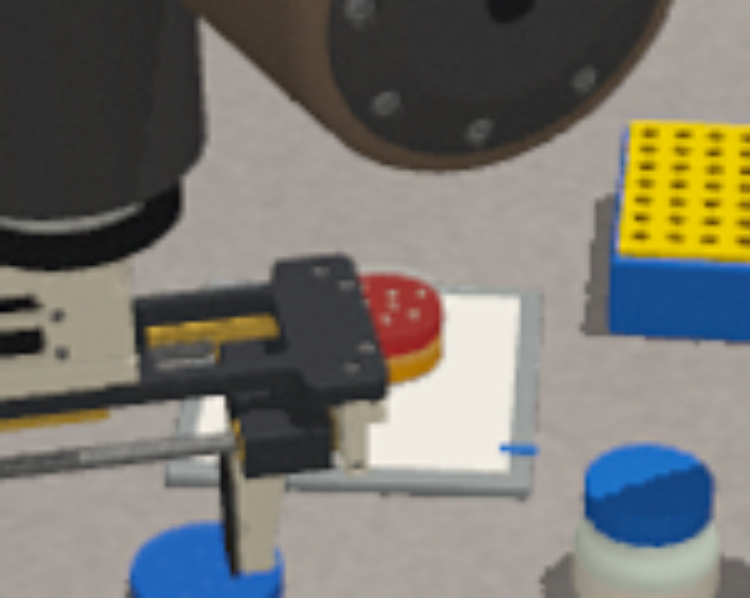

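The stack looks flush in the side view, with red on amber. The wrist view shows the real green dish, specked, at (321,239), and the two plain blue ones are clear of it. I'll grasp the green dish.

>>> step_arm:
  deltas:
    - [2,0,-0.1,0,0]
    - [5,0,-0.1,0,0]
    - [8,0,-0.1,0,0]
    - [9.9,0,-0.1,0,0]
    - [9.9,0,-0.1,0,0]
    - [9.9,0,-0.1,0,0.3]
    - [9.9,0,-0.1,0,0.6]
    - [9.9,0,-0.1,0,0.8]
    - [9.9,0,-0.1,0,0.8]
    - [9.9,0,-0.1,0,0.8]
  squeeze: 15

```text
t: 14.45
eef_pos: [0.6131, 0.2562, 0.021]
ee_rot: [-2.743, 1.57, 0.748]
force: [0.3, -0.0, 0.2]
width: 0.06
```

>>> step_arm:
  deltas:
    - [0,0,0,0,0.8]
    - [0,0,0,0,0.8]
    - [0,0,0,0,0.8]
    - [-3,0,0,0,0.8]
    - [-7,0,0,0,0.8]
    - [-11,0,0,0,0.8]
    - [-12,0,0,5,0.8]
    - [-12,0,0,10,0.8]
    - [-12,0,0,15,0.8]
    - [-12,0,0,20,0.8]

```text
t: 15.28
eef_pos: [0.6128, 0.2567, 0.141]
ee_rot: [-2.01, 1.57, 1.128]
force: [0.1, 0.1, 0.2]
width: 0.0591
```

Run:
```python
from h import *
s=get_state();go([.5622,-.017,.13],0,s)
```

```text
tcp [0.6128 0.2567 0.141 ] jaw deg 179.8 tilt 0.06 w 0.0591 t 15.28 q6 -0.69
delta cm [1.07, 27.39, 4.96, np.float64(-0.2)]
```

>>> step_arm:
  deltas:
    - [0,3.5,0.6,0,0.8]
    - [0,7.5,1.3,0,0.8]
    - [0,11.5,2,0,0.8]
    - [0,15.5,2.8,0,0.8]
    - [0,19.5,3.5,0,0.8]
    - [0,23.5,4.3,0,0.8]
    - [0,26.5,4.8,0,0.8]
    - [0.5,27.4,5,0,0.8]
    - [1,27.4,5,0,0.8]
    - [1,27.4,5,0,0.8]

```text
t: 16.12
eef_pos: [0.5626, -0.0179, 0.1295]
ee_rot: [-0.102, 1.57, 3.039]
force: [0.3, -0.4, -0.7]
width: 0.0596
```

>>> step_arm:
  deltas:
    - [1,0,0,0,0.8]
    - [3,0,0,0,0.8]
    - [5,0,0,0,0.8]
    - [6,0,0,0,0.8]
    - [6.5,0,0,0,0.8]
    - [6.8,0,0,0,0.8]
    - [6.8,0,0,0,0.8]
    - [6.8,0,0,0,0.8]
    - [6.8,0,0,0,0.8]
    - [6.8,0,0,0,0.8]

```text
t: 16.95
eef_pos: [0.5637, -0.0175, 0.0634]
ee_rot: [-2.879, 1.569, 0.263]
force: [-0.6, -0.3, -0.4]
width: 0.0593
```

Run:
```python
from h import *
s=get_state();go([.5622,-.017,.059],0,s)
f=grab_frame("wrist"); a=cv2.resize(f["pixels"][200:360,230:410],None,fx=2.2,fy=2.2)
g=grab_frame("side"); b=cv2.resize(g["pixels"][210:290,275:375],(395,352),interpolation=cv2.INTER_CUBIC)
cv2.imwrite("pics/p7.png",np.hstack([a,b])[:,:,::-1])
```

```text
tcp [ 0.5637 -0.0175  0.0634] jaw deg -180.0 tilt 0.09 w 0.0593 t 16.95 q6 -0.32
delta cm [0.44, -0.05, 0.15, np.float64(0.0)]
```

View pics/p7.png

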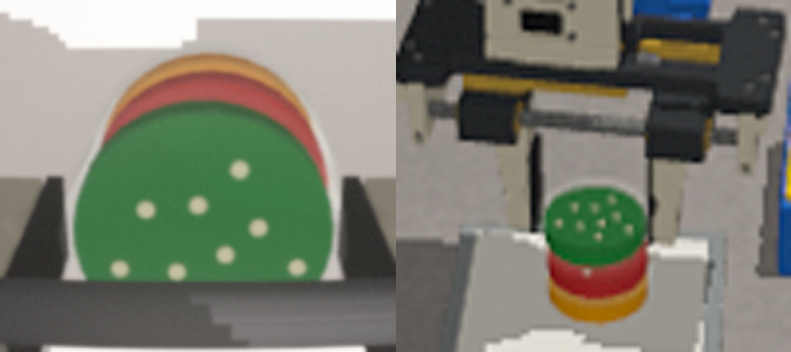

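>>> step_arm:
  deltas:
    - [0.2,0,0.1,0,0.8]
    - [0.4,0,0.1,0,0.8]
    - [0.4,0,0.1,0,0.8]
    - [0.4,0,0.1,0,0.8]
    - [0.4,0,0.1,0,0.6]
    - [0.4,0,0.1,0,0]
    - [0.4,0,0.1,0,0]
    - [0.4,0,0.1,0,0]
    - [1,0,0.1,0,0]
    - [1.7,0,0.1,0,0]
  squeeze: 5

```text
t: 17.88
eef_pos: [0.5625, -0.0175, 0.0454]
ee_rot: [-2.807, 1.57, 0.335]
force: [0.0, -0.6, -0.5]
width: 0.0856
```

>>> step_arm:
  deltas:
    - [0,0,0,0,0]
    - [0,0,0,0,0.3]
    - [0,0,0,0,0.5]
    - [0,0,0,0,0.5]
    - [0,0,0,0,0.5]
    - [0,0,0,0,0.5]
    - [0,0,0,0,0.5]
    - [0,0,0,0,0.5]
    - [0,0,0,0,0]
    - [0,0,0,0,0]
  squeeze: 5

```text
t: 18.72
eef_pos: [0.5621, -0.0177, 0.0456]
ee_rot: [-2.713, 1.571, 0.429]
force: [-0.4, -0.1, -0.3]
width: 0.068
```

>>> step_arm:
  deltas:
    - [0,0,0,0,0]
    - [0,0,0,7,0]
    - [0,0,0,14,0]
    - [0,0,0,21,0]
    - [0,0,0,28,0]
    - [0,0,0,35,0]
    - [0,0,0,42,0]
    - [0,0,0,49,0]
    - [0,0,0,56,0]
    - [0,0,0,63,0]

```text
t: 19.55
eef_pos: [0.5621, -0.0177, 0.0455]
ee_rot: [1.258, 1.571, -2.988]
force: [1.0, 0.4, -0.3]
width: 0.0877
```

Run:
```python
from h import *
s=get_state();go([.5622,-.017,.046],90,s)
```

```text
tcp [ 0.5621 -0.0177  0.0455] jaw deg 116.7 tilt 0.0 w 0.0877 t 19.55 q6 -1.42
delta cm [-0.05, -0.04, 0.06, np.float64(26.7)]
```

>>> step_arm:
  deltas:
    - [0,-0.04,0.06,7,0]
    - [0,-0.04,0.06,14,0]
    - [0,-0.04,0.06,21,0]
    - [0,-0.04,0.06,27,0]
    - [0,-0.04,0.06,27,0]
    - [0,-0.04,0.06,27,0.3]
    - [0,-0.04,0.06,27,0.5]
    - [0,-0.04,0.06,27,0.5]
    - [0,-0.04,0.06,27,0.5]
    - [0,-0.04,0.06,27,0.5]

```text
t: 20.38
eef_pos: [0.5622, -0.017, 0.0455]
ee_rot: [2.517, 1.571, -2.194]
force: [1.2, 0.4, 0.3]
width: 0.06
```

>>> step_arm:
  deltas:
    - [0,0,0,0,0.5]
    - [0,0,0,0,0.5]
    - [0,0,0,0,0.5]
    - [0,0,0,0,0.2]
    - [0,0,0,0,0]
    - [0,0,0,0,0]
    - [0,0,0,0,0]
    - [-3,0,0,0,0]
    - [-7,0,0,0,0]
    - [-11,0,0,0,0]

```text
t: 21.22
eef_pos: [0.5613, -0.0173, 0.1559]
ee_rot: [1.897, 1.568, -2.814]
force: [1.8, 0.5, 0.6]
width: 0.0873
```

Run:
```python
from h import *
s=get_state();go([.56,-.12,.25],90,s)
f=grab_frame("wrist"); a=cv2.resize(f["pixels"][120:360,180:450],(395,352))
g=grab_frame("side"); b=cv2.resize(g["pixels"][210:310,265:385],(395,352),interpolation=cv2.INTER_CUBIC)
cv2.imwrite("pics/p8.png",np.hstack([a,b])[:,:,::-1])
import pickle
g=pickle.load(open("top0.pkl","rb"));W=cloud(g)
h=cv2.cvtColor(g["pixels"],cv2.COLOR_RGB2HSV);m=cv2.inRange(h,(5,150,120),(16,255,255));m[:,:390]=0
P=W[m>0];P=P[(P[:,2]>.06)];print(len(P));
import numpy as np
i=np.argsort(P[:,2]);print(P[i][::12].round(4))
c=P.mean(0);u,sv,v=np.linalg.svd(P-c);print(c,v[0],np.degrees(np.arctan2(v[0][1],v[0][0])),np.degrees(np.arcsin(v[0][2])))
h=cv2.cvtColor(pickle.load(open("side0.pkl","rb"))["pixels"],cv2.COLOR_RGB2HSV)
g=pickle.load(open("side0.pkl","rb"));W=cloud(g);m=cv2.inRange(h,(5,150,120),(16,255,255));m[:150]=0;m[205:]=0;m[:,:330]=0;m[:,380:]=0
P=W[m>0];P=P[(P[:,2]>.06)];c=P.mean(0);u,sv,v=np.linalg.svd(P-c);print(len(P),c,v[0],np.degrees(np.arctan2(v[0][1],v[0][0])),np.degrees(np.arcsin(v[0][2])))
i=np.argsort(P[:,2]);print(P[i][::12].round(4))
```

```text
tcp [ 0.5613 -0.0173  0.1559] jaw deg 90.0 tilt 0.18 w 0.0873 t 21.22 q6 -1.89
delta cm [-9.39, 0.16, -10.28, np.float64(0.0)]
182
[[ 0.561  -0.2839  0.0875]
 [ 0.5579 -0.2943  0.0957]
 [ 0.5524 -0.295   0.1031]
 [ 0.5423 -0.2842  0.1079]
 [ 0.5394 -0.2876  0.114 ]
 [ 0.5343 -0.2912  0.1189]
 [ 0.5269 -0.2971  0.1239]
 [ 0.5241 -0.2912  0.129 ]
 [ 0.519  -0.2852  0.1344]
 [ 0.5165 -0.2936  0.1385]
 [ 0.5091 -0.2898  0.1445]
 [ 0.5066 -0.2909  0.1496]
 [ 0.5041 -0.29    0.1535]
 [ 0.4924 -0.2868  0.1569]
 [ 0.4946 -0.2841  0.1586]
 [ 0.4945 -0.288   0.1619]]
[ 0.52318893 -0.29017939  0.13034518] [-0.69799425 -0.02095853  0.71579659] -178.2801079889436 45.708520965946825
191 [ 0.52218663 -0.2858106   0.12536411] [ 0.68634462  0.02082475 -0.72697826] 1.7379091287383441 -46.63366589674238
[[ 0.5684 -0.2819  0.0783]
 [ 0.5597 -0.2903  0.0911]
 [ 0.5511 -0.2812  0.0967]
 [ 0.539  -0.282   0.1026]
 [ 0.5364 -0.281   0.1061]
 [ 0.5395 -0.285   0.1119]
 [ 0.5318 -0.2817  0.117 ]
 [ 0.5305 -0.2896  0.1211]
 [ 0.5203 -0.2848  0.127 ]
 [ 0.5207 -0.2879  0.1307]
 [ 0.5155 -0.2844  0.1356]
 [ 0.5129 -0.2813  0.14  ]
 [ 0.5066 -0.2884  0.1448]
 [ 0.4949 -0.2897  0.1503]
 [ 0.4946 -0.2857  0.1549]
 [ 0.4886 -0.2949  0.1587]]
```

View pics/p8.png

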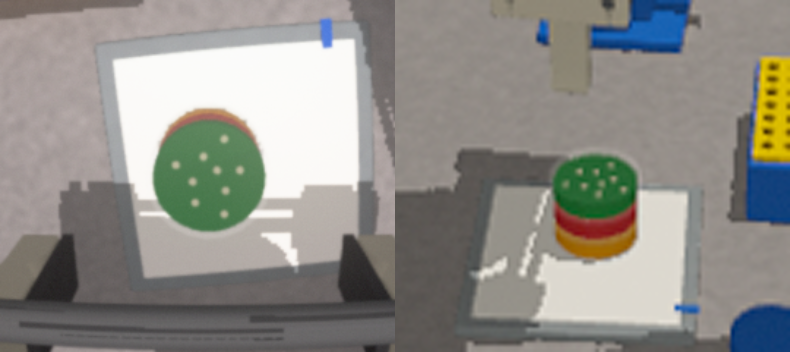

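The stack is flush in both views. Now for the magnifier.

Run:
```python
from h import *
go([.5166,-.288,.24],91.7)
```

```text
tcp [ 0.5661 -0.0164  0.1625] jaw deg 90.1 tilt 0.64 w 0.0873 t 21.32 q6 -1.89
delta cm [-7.85, 4.92, -27.14, np.float64(-1.6)]
```

>>> step_arm:
  deltas:
    - [-3,0.5,-2,0,0]
    - [-6,1.1,-4.5,-1,0]
    - [-8.4,1.7,-8,-1.6,0]
    - [-8.4,2.3,-12,-1.6,0]
    - [-8.4,2.9,-16,-1.6,0]
    - [-8.4,3.5,-20,-1.6,0]
    - [-8.4,4.1,-24,-1.6,0]
    - [-8.4,4.6,-27,-1.6,0]
    - [-8.4,4.6,-27.1,-1.6,0]
    - [-8.4,4.6,-27.1,-1.6,0]

```text
t: 22.15
eef_pos: [0.5157, -0.2896, 0.2391]
ee_rot: [1.246, 1.57, 2.842]
force: [-0.2, 1.4, 0.4]
width: 0.0876
```

Run:
```python
from h import *
s=get_state();go([.5166,-.288,.131],91.7,s)
f=grab_frame("wrist");s=get_state();go([.5166,-.288,.131],91.7,s);im=f["pixels"][:,:,::-1].copy()
d=np.array([.643*np.cos(.03),.643*np.sin(.03),-.766]);L=np.array([.586,-.286,.05])
for k in (30,60,90,110,146):
    u=wproj(f,s,L-d*k/1000);print(k,np.round(u));cv2.circle(im,tuple(int(round(x)) for x in u),2,(255,0,255),-1)
cv2.imwrite("pics/w9.png",im)
```

```text
tcp [ 0.5157 -0.2896  0.2391] jaw deg 91.5 tilt 0.04 w 0.0876 t 22.15 q6 -1.36
delta cm [10.81, -0.1, 0.16, np.float64(-0.2)]
tcp [ 0.516  -0.2885  0.2392] jaw deg 91.5 tilt 0.03 w 0.0878 t 22.2 q6 -1.36
delta cm [10.82, -0.07, 0.05, np.float64(-0.2)]
30 [322. 273.]
60 [322. 262.]
90 [322. 249.]
110 [322. 239.]
146 [322. 217.]
```

View pics/w9.png

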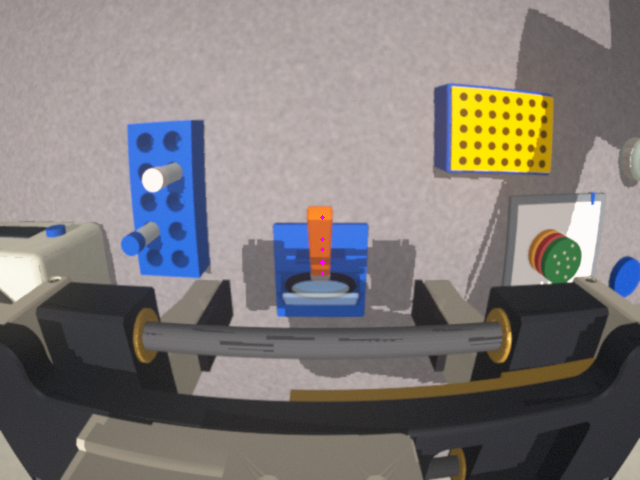

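The handle is centred between the jaws: pixels (319,215–275) against (322) predicted. I'll descend and grip near its upper end.

>>> step_arm:
  deltas:
    - [2,0,0,0,0]
    - [5,0,0,0,0]
    - [8,0,0,0,0]
    - [10,0,0,0,0]
    - [10.8,0,0,0,0.3]
    - [10.8,0,0,0,0.6]
    - [10.8,0,0,0,1]
    - [10.8,0,0,0,1]
    - [10.8,0,0,0,1]
    - [10.8,0,0,0,1]
  squeeze: 35

```text
t: 23.03
eef_pos: [0.5172, -0.2881, 0.1329]
ee_rot: [-1.836, 1.568, -0.236]
force: [0.7, -0.5, 0.6]
width: 0.0528
```

>>> step_arm:
  deltas:
    - [0,0,0,0,1]
    - [0,0,0,0,1]
    - [0,0,0,0,1]
    - [0,0,0,0,1]
    - [0,0,0,0,1]
    - [0,0,0,0,1]
    - [0,0,0,0,1]
    - [-0.3,0.25,0,0,1]
    - [-0.6,0.5,0,0,1]
    - [-1.2,1,0,0,1]

```text
t: 23.87
eef_pos: [0.506, -0.2882, 0.1432]
ee_rot: [1.307, 1.57, 2.907]
force: [0.0, -0.5, -0.9]
width: 0.0159
```

Run:
```python
from h import *
s=get_state();go([.5166,-.288,.131],91.7,s);print(s["force"],s["moment"])
f=grab_frame("wrist");cv2.imwrite("pics/w10.png",f["pixels"][:,:,::-1])
```

```text
tcp [ 0.506  -0.2882  0.1432] jaw deg 91.6 tilt 0.06 w 0.0159 t 23.87 q6 -1.36
delta cm [1.22, -1.06, -0.01, np.float64(-0.1)]
[ 0.03063609 -0.53948782 -0.92535909] [-0.52058812 -0.14394407 -0.07920133]
```

View pics/w10.png

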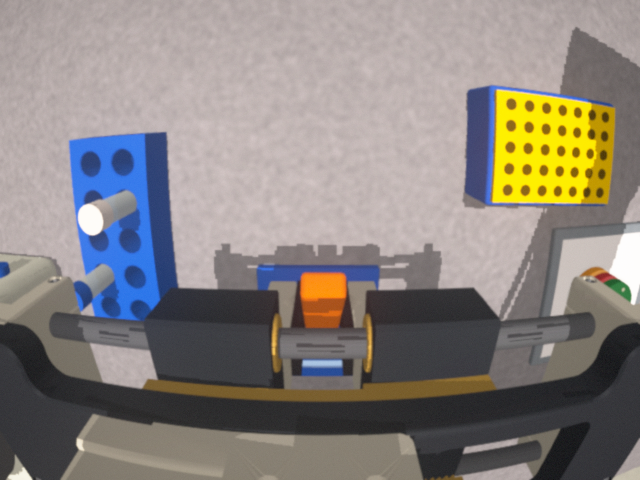

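>>> step_arm:
  deltas:
    - [-0.8,0.65,0,0,1]
    - [-1.6,1.35,0,0,1]
    - [-2.4,2,0,0,1]
    - [-3.3,2.75,0,0,1]
    - [-4.2,3.5,0,0,1]
    - [-5.2,4.35,0,0,1]
    - [-6.2,5.2,0,0,1]
    - [-7.2,6,0,0,1]
    - [-8.5,6.5,0,0,1]
    - [-9,6.5,0,0,1]

```text
t: 24.75
eef_pos: [0.4408, -0.2905, 0.2361]
ee_rot: [-1.97, 1.568, -0.371]
force: [0.2, -0.5, -1.7]
width: 0.016
```

Run:
```python
from h import *
s=get_state();print(s["force"])
go([.70,-.15,.20],90,s)
f=grab_frame("side");cv2.imwrite("pics/s11.png",cv2.resize(f["pixels"][60:260,240:480],None,fx=3,fy=3)[:,:,::-1])
```

```text
[ 0.23656025 -0.47224691 -1.73114414]
tcp [ 0.4408 -0.2905  0.2361] jaw deg 91.6 tilt 0.15 w 0.016 t 24.75 q6 -1.33
delta cm [3.66, -26.3, 13.31, np.float64(1.6)]
```

View pics/s11.png

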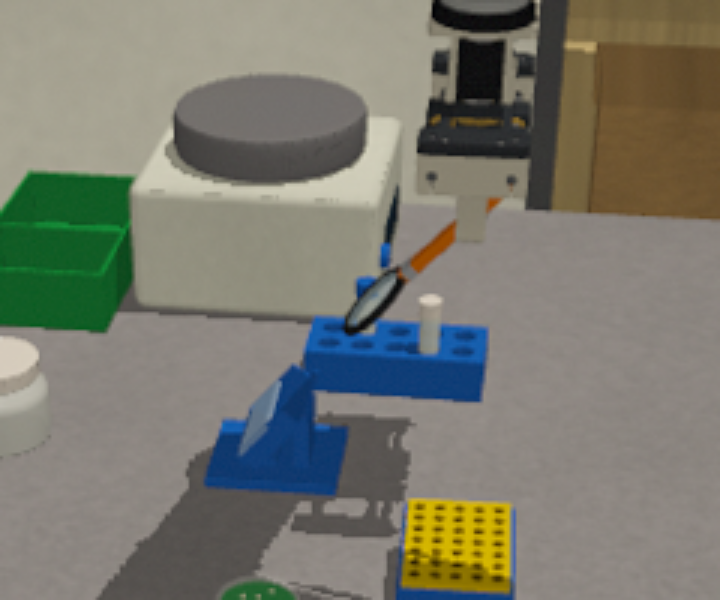

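>>> step_arm:
  deltas:
    - [0,-3.4,1.7,0.5,1]
    - [0,-6.8,3.4,1,1]
    - [0,-10.2,5.1,1.5,1]
    - [0,-13.6,6.8,1.6,1]
    - [0,-17,8.5,1.6,1]
    - [0,-20.4,10.2,1.6,1]
    - [0,-23.8,11.9,1.6,1]
    - [1,-26.8,13.3,1.6,1]
    - [3,-27.2,13.3,1.6,1]
    - [5,-27.2,13.3,1.6,1]

```text
t: 25.63
eef_pos: [0.7118, -0.1478, 0.1814]
ee_rot: [0.852, 1.571, 2.426]
force: [-0.3, -0.4, -1.5]
width: 0.0159
```

Run:
```python
from h import *
s=get_state();print(s["force"])
go([.709,-.15,.114],90,s)
f=grab_frame("side");cv2.imwrite("pics/s12.png",cv2.resize(f["pixels"][100:300,200:440],None,fx=3,fy=3)[:,:,::-1])
```

```text
[-0.34129471 -0.40349023 -1.46656613]
tcp [ 0.7118 -0.1478  0.1814] jaw deg 90.2 tilt 0.01 w 0.0159 t 25.63 q6 -1.63
delta cm [6.74, 0.28, -0.22, np.float64(0.2)]
```

View pics/s12.png

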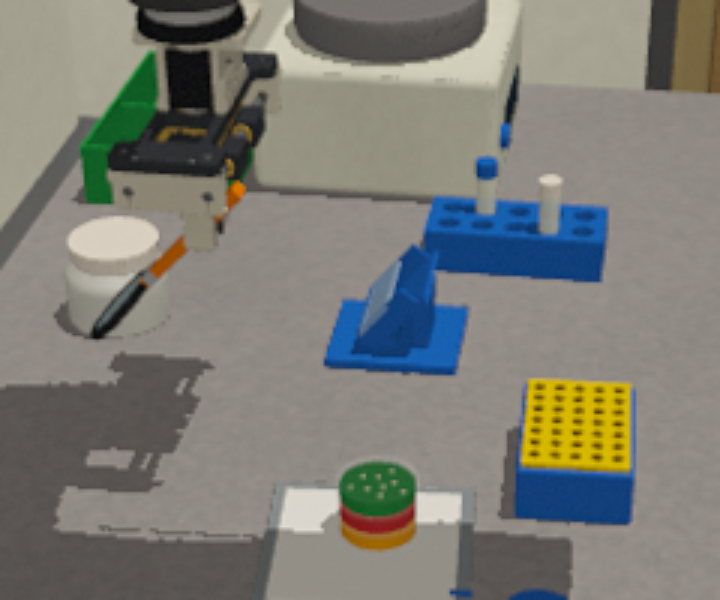

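>>> step_arm:
  deltas:
    - [2,0,0,0,1]
    - [4,0,0,0,1]
    - [5.5,0,0,0,1]
    - [6.3,0,0,0,1]
    - [6.5,0,0,0,1]
    - [6.7,0,0,0,1]
    - [6.7,0,0,0,1]
    - [6.7,0,0,0,1]
    - [6.7,0,0,0,1]
    - [6.7,0,0,0,1]
  squeeze: 20

```text
t: 26.52
eef_pos: [0.7099, -0.1495, 0.1176]
ee_rot: [-1.596, 1.569, -0.024]
force: [-0.2, -0.2, -0.1]
width: 0.0156
```

Run:
```python
from h import *
s=get_state();print(s["force"])
go([.709,-.15,.114],90,s)
f=grab_frame("side");cv2.imwrite("pics/s13.png",cv2.resize(f["pixels"][120:260,190:340],None,fx=5,fy=4.2)[:,:,::-1])
```

```text
[-0.16348108 -0.19351391 -0.08260372]
tcp [ 0.7099 -0.1495  0.1176] jaw deg 90.0 tilt 0.08 w 0.0156 t 26.52 q6 -1.63
delta cm [0.36, 0.09, -0.05, np.float64(0.0)]
```

View pics/s13.png

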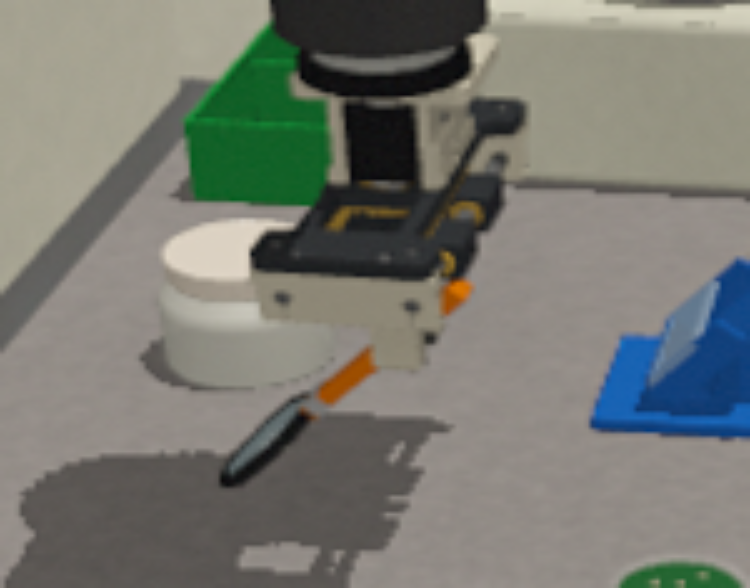

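>>> step_arm:
  deltas:
    - [0.6,0.3,0,0,1]
    - [1.4,1.1,0,0,1]
    - [2.1,1.85,0,0,1]
    - [3.2,2.7,0,0,1]
    - [4.2,3.4,0,0,1]
    - [5.3,4,0,0,1]
    - [6.4,4.5,0,0,1]
    - [7.6,5,0,0,1]
    - [8.8,5.3,0,0,1]
    - [9.4,5.4,0,0,1]
  squeeze: 12

```text
t: 27.4
eef_pos: [0.6545, -0.1494, 0.0213]
ee_rot: [1.382, 1.57, 2.954]
force: [-0.7, 0.5, 0.7]
width: 0.0158
```

Run:
```python
from h import *
s=get_state();print(s["force"])
go([.709,-.15,.0195],90,s)
f=grab_frame("side");cv2.imwrite("pics/s14.png",cv2.resize(f["pixels"][120:260,190:340],None,fx=5,fy=4.2)[:,:,::-1])
```

```text
[-0.66043106  0.46598577  0.6859754 ]
tcp [ 0.6545 -0.1494  0.0213] jaw deg 90.0 tilt 0.05 w 0.0158 t 27.4 q6 -1.64
delta cm [0.17, -5.45, -0.06, np.float64(0.0)]
```

View pics/s14.png

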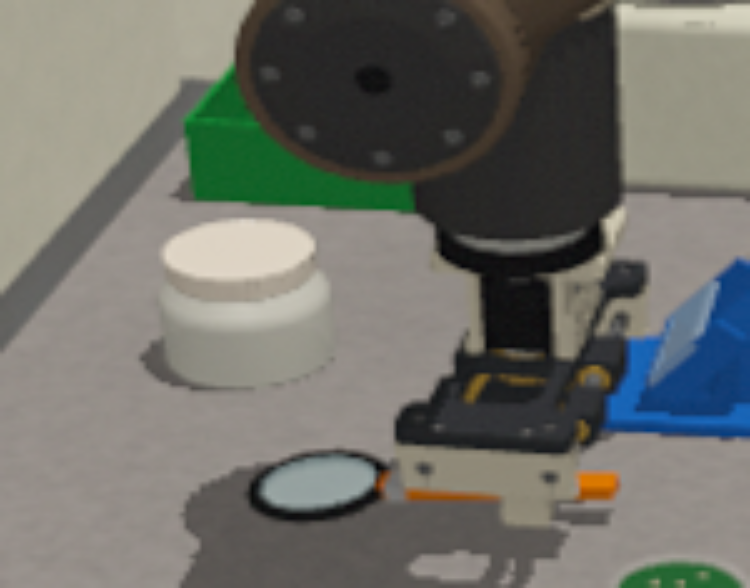

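>>> step_arm:
  deltas:
    - [0.1,0,0,0,1]
    - [0.1,0,0,0,0.8]
    - [0.1,0,0,0,0.5]
    - [0.1,0,0,0,0]
    - [0.1,0,0,0,0]
    - [0.1,0,0,0,0]
    - [-2,0,0,0,0]
    - [-6,0,0,0,0]
    - [-10,-1,0,0,0]
    - [-10,-2,0,0,0]

```text
t: 28.28
eef_pos: [0.6802, -0.1501, 0.1324]
ee_rot: [-1.72, 1.558, -0.147]
force: [1.6, -0.7, 2.0]
width: 0.0654
```

Run:
```python
from h import *
s=get_state();print(s["force"])
f=grab_frame("wrist");s2=get_state();go([.709,-.15,.0195],90,s);go([.709,-.15,.0195],90,s2)
cv2.imwrite("pics/w15.png",f["pixels"][:,:,::-1])
import pickle;pickle.dump((f,s),open("w15.pkl","wb"))
f=grab_frame("side");cv2.imwrite("pics/s15.png",cv2.resize(f["pixels"][120:260,190:340],None,fx=5,fy=4.2)[:,:,::-1])
```

```text
[ 1.63177345 -0.73373321  1.99668425]
tcp [ 0.6802 -0.1501  0.1324] jaw deg 90.1 tilt 0.74 w 0.0654 t 28.28 q6 -1.63
delta cm [11.32, -2.73, 0.03, np.float64(0.1)]
tcp [ 0.6808 -0.1497  0.1287] jaw deg 90.1 tilt 0.62 w 0.0693 t 28.33 q6 -1.63
delta cm [10.95, -2.7, -0.02, np.float64(0.1)]
```

View pics/w15.png

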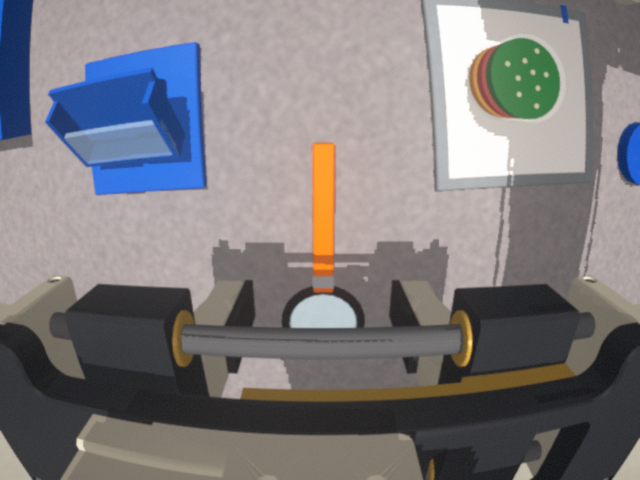

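View pics/s15.png

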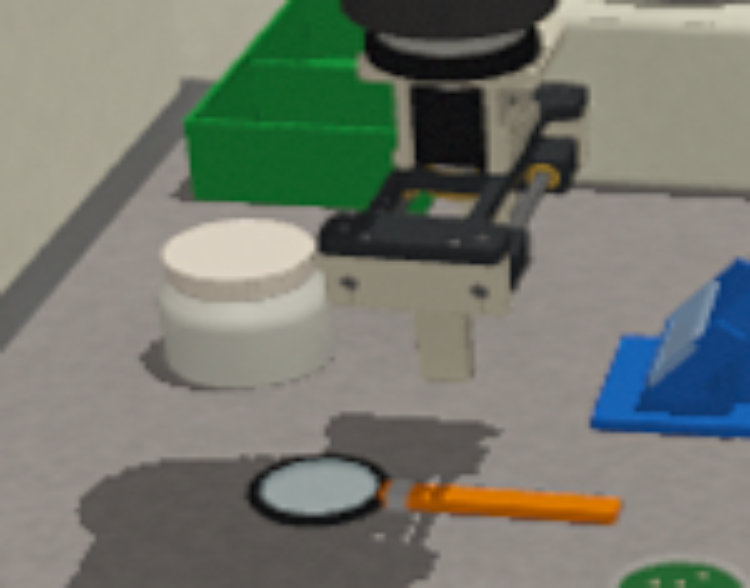

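Run:
```python
from h import *
f=grab_frame("wrist");s=get_state();go([.709,-.15,.0195],90,s)
h=cv2.cvtColor(f["pixels"],cv2.COLOR_RGB2HSV);m=cv2.inRange(h,(5,150,120),(18,255,255));m[:,:290]=0;m[:,360:]=0;m[300:]=0
ys,xs=np.where(m>0);print(ys.min(),ys.max())
for r in (ys.min(),ys.min()+10,(ys.min()+ys.max())//2,ys.max()-5,ys.max()):
    c=xs[ys==r];print(r,c.min(),c.max(),wray(f,s,((c.min()+c.max())/2,float(r)),.01).round(4))
cv2.imwrite("pics/w16.png",f["pixels"][:,:,::-1])
```

```text
tcp [ 0.6762 -0.1493  0.1233] jaw deg 90.0 tilt 0.11 w 0.077 t 28.43 q6 -1.63
delta cm [10.39, -3.26, -0.08, np.float64(0.0)]
148 299
148 313 331 [ 0.6132 -0.1488  0.01  ]
158 311 332 [ 0.6201 -0.1492  0.01  ]
223 312 332 [ 0.6662 -0.1488  0.01  ]Traceback (most recent call last):
  File "<stdin>", line 6, in <module>
    return umr_minimum(a, axis, None, out, keepdims, initial, where)
ValueError: zero-size array to reduction operation minimum which has no identity
```

The magnifier is lying flat. I'll regrip the orange handle just behind the collar, with the fingertips close to the bench.

>>> step_arm:
  deltas:
    - [2,-1,0,0,0]
    - [5,-1.8,0,0,0]
    - [8,-1.8,0,0,0]
    - [9.5,-1.8,0,0,0]
    - [10,-1.8,0,0,0]
    - [10.2,-1.8,0,0,0]
    - [10.2,-1.8,0,0,0]
    - [10.2,-1.8,0,0,0]
    - [10.2,-1.8,0,0,0]
    - [10.2,-1.8,0,0,0]

```text
t: 29.27
eef_pos: [0.6942, -0.1494, 0.0217]
ee_rot: [-1.548, 1.569, 0.023]
force: [-0.6, -0.6, 0.3]
width: 0.0877
```

Run:
```python
from h import *
s=get_state();print(s["force"]);go([.694,-.149,.0182],90,s)
f=grab_frame("wrist");cv2.imwrite("pics/w17.png",f["pixels"][:,:,::-1]);go([.694,-.149,.0182],90)
```

```text
[-0.64034213 -0.57860996  0.33004441]
tcp [ 0.6942 -0.1494  0.0217] jaw deg 90.0 tilt 0.11 w 0.0877 t 29.27 q6 -1.63
delta cm [0.35, 0.02, 0.04, np.float64(0.0)]
tcp [ 0.694  -0.1494  0.0216] jaw deg 90.0 tilt 0.09 w 0.0874 t 29.32 q6 -1.63
delta cm [0.34, 0.0, 0.04, np.float64(0.0)]
```

View pics/w17.png

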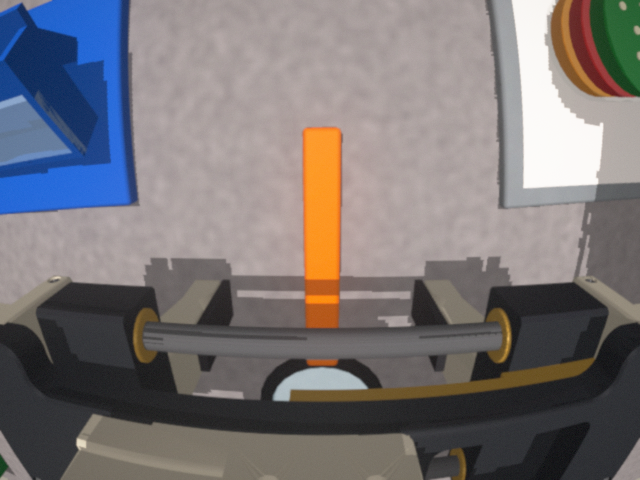

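>>> step_arm:
  deltas:
    - [0.2,0,0,0,0]
    - [0.3,0,0,0,0.3]
    - [0.3,0,0,0,0.6]
    - [0.3,0,0,0,1]
    - [0.3,0,0,0,1]
    - [0.3,0,0,0,1]
    - [0.3,0,0,0,1]
    - [0.3,0,0,0,1]
    - [0.3,0,0,0,1]
    - [0.3,0,0,0,1]
  squeeze: 40

```text
t: 30.15
eef_pos: [0.6935, -0.1494, 0.0175]
ee_rot: [1.933, 1.571, -2.779]
force: [0.2, -1.1, -0.9]
width: 0.0331
```

>>> step_arm:
  deltas:
    - [0,0,0,0,1]
    - [0,0,0,0,1]
    - [0,0,0,0,1]
    - [0,0,0,0,1]
    - [-0.3,0,0,0,1]
    - [-1,0,0,0,1]
    - [-2,0,0,0,1]
    - [-4,0,0,0,1]
    - [-6,0,0,0,1]
    - [-6,0,0,0,1]

```text
t: 30.98
eef_pos: [0.6964, -0.1497, 0.0834]
ee_rot: [-1.694, 1.563, -0.121]
force: [1.1, -0.4, -0.1]
width: 0.0153
```

Run:
```python
from h import *
s=get_state();print(s["force"]);go([.497,-.017,.1465],90,s)
f=grab_frame("wrist");cv2.imwrite("pics/w18.png",f["pixels"][:,:,::-1])
f=grab_frame("side");cv2.imwrite("pics/s18.png",cv2.resize(f["pixels"][120:260,190:340],None,fx=5,fy=4.2)[:,:,::-1])
```

```text
[ 1.09100081 -0.4338762  -0.11748991]
tcp [ 0.6964 -0.1497  0.0834] jaw deg 90.1 tilt 0.43 w 0.0153 t 30.98 q6 -1.63
delta cm [-6.47, 19.87, 13.3, np.float64(0.1)]
```

View pics/s18.png

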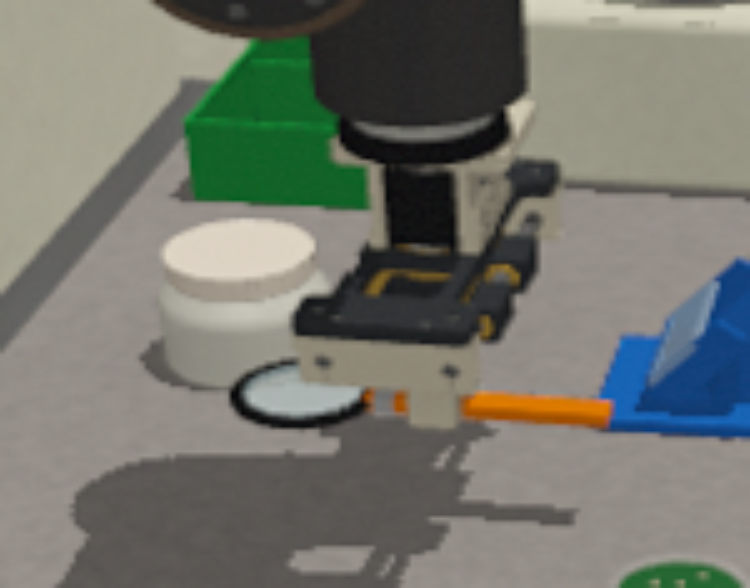

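View pics/w18.png

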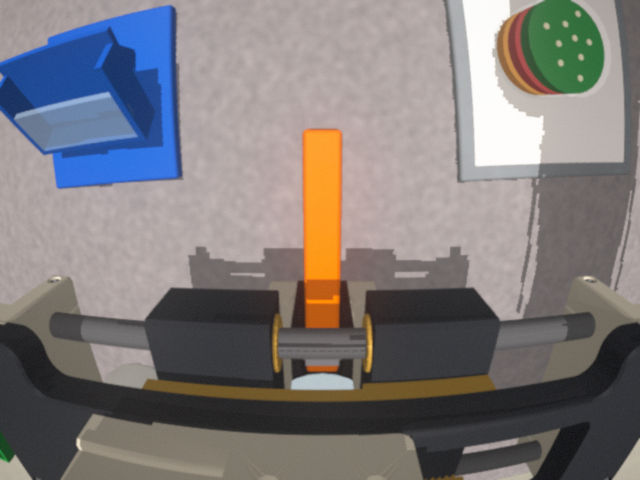

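>>> step_arm:
  deltas:
    - [-2,1,0.7,0,1]
    - [-4,3,2,0,1]
    - [-6,5.5,3.7,0,1]
    - [-6.8,8,5.4,0,1]
    - [-6.8,10.5,7.1,0,1]
    - [-6.8,13,8.8,0,1]
    - [-6.8,15.5,10.5,0,1]
    - [-6.8,17.5,11.8,0,1]
    - [-6.8,19,12.8,0,1]
    - [-6.8,19.7,13.3,0,1]

```text
t: 31.92
eef_pos: [0.4941, -0.0159, 0.1454]
ee_rot: [1.359, 1.57, 2.931]
force: [-0.6, -0.6, -0.5]
width: 0.0156
```

>>> step_arm:
  deltas:
    - [0,0,0,0,1]
    - [0,0,0,0,1]
    - [0,0,0,0,1]
    - [0,0,0,0,1]
    - [0,0,0,0,1]
    - [0,0,0,0,1]
    - [0,0,0,0,1]
    - [0,0,0,0,1]
    - [0,0,0,0,1]
    - [0,0,0,0,1]

```text
t: 32.75
eef_pos: [0.4964, -0.0166, 0.1455]
ee_rot: [1.601, 1.571, -3.111]
force: [0.1, 0.3, -1.0]
width: 0.0153
```

Run:
```python
from h import *
s=get_state();print(s["force"]);go([.496,-.017,.1455],90,s)
import pickle
for c in ["side","top","wrist"]:
    f=grab_frame(c);pickle.dump(f,open(c+"19.pkl","wb"));cv2.imwrite(f"pics/{c}19.png",f["pixels"][:,:,::-1])
f=pickle.load(open("side19.pkl","rb"));im=f["pixels"][:,:,::-1].copy()
for p,r,z,col in [((.5622,-.017),.03,.053,(255,0,255)),((.5622,-.017),.035,.138,(0,255,255)),((.5622,-.017),.035,.128,(0,128,255))]:
    q=[proj(f,[p[0]+r*np.cos(a),p[1]+r*np.sin(a),z]) for a in np.linspace(0,6.283,60)]
    cv2.polylines(im,[np.round(np.array(q)*16).astype(int)],True,col,1,shift=4)
cv2.imwrite("pics/s19b.png",cv2.resize(im[160:320,250:430],None,fx=4,fy=3.7))
```

```text
[ 0.13286229  0.30347019 -0.98977114]
tcp [ 0.4964 -0.0166  0.1455] jaw deg 90.0 tilt 0.0 w 0.0153 t 32.75 q6 -1.93
delta cm [0.0, 0.04, -0.04, np.float64(0.0)]
```

View pics/s19b.png

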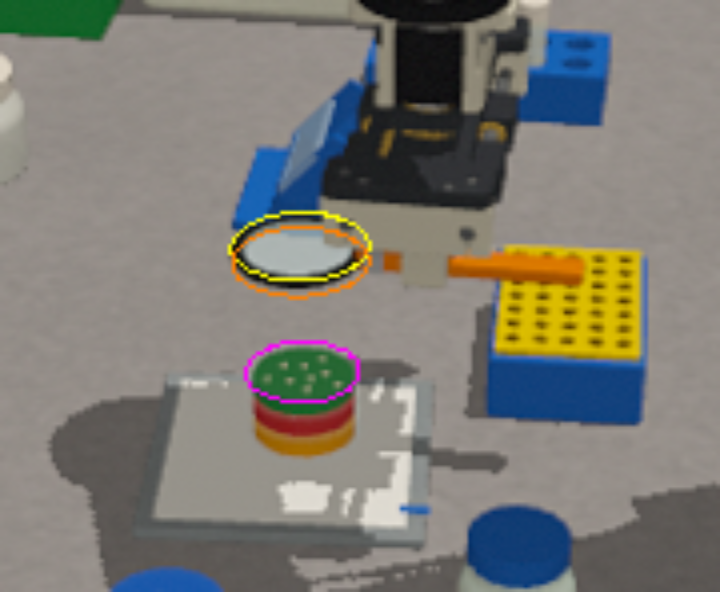

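View pics/top19.png

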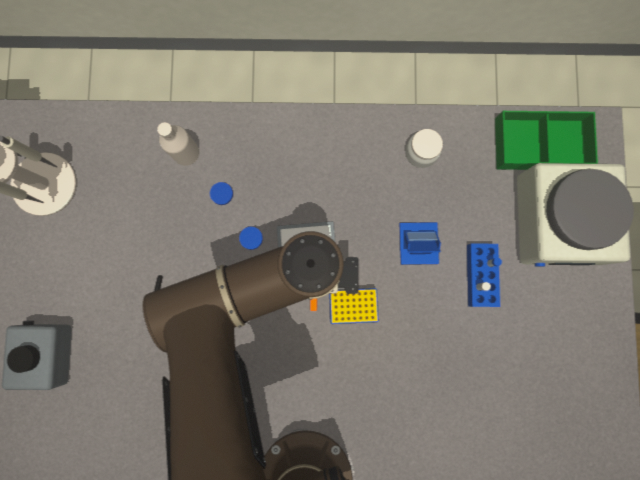

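View pics/wrist19.png

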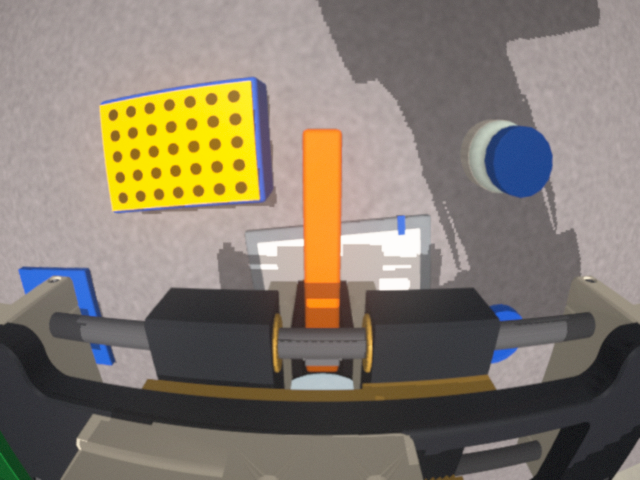

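Run:
```python
from h import *
import pickle
f=pickle.load(open("side19.pkl","rb"));W=cloud(f)
m=(W[...,2]>.115)&(W[...,2]<.155)&(W[...,0]>.5)&(W[...,0]<.62)&(abs(W[...,1]+.017)<.06)
v,u=np.where(m);print(len(v),u.min(),u.max(),v.min(),v.max())
P=W[m]; k=(P[:,0]>.526); P=P[k];c=P.mean(0);U,S,V=np.linalg.svd(P-c);n=V[2]*np.sign(V[2][2]);print("n",n,"tilt",np.degrees(np.arccos(n[2])),c,S)
print("x",P[:,0].min(),P[:,0].max(),"y",P[:,1].min(),P[:,1].max(),"z",np.median(P[:,2]))
r=m&(W[...,0]>.53)
cs,_=cv2.findContours(r.astype(np.uint8),cv2.RETR_EXTERNAL,cv2.CHAIN_APPROX_NONE);cc=max(cs,key=cv2.contourArea)[:,0]
for z in (.133,):
  Q=np.array([cray(f,x,z) for x in cc.astype(float)])[:,:2]
  Q=Q[Q[:,0]>.545]
  e=least_squares(lambda p:np.hypot(Q[:,0]-p[0],Q[:,1]-p[1])-.035,[.56,-.017],loss="soft_l1",f_scale=.001);print("lens",e.x,np.abs(e.fun).mean())
# dish
h=cv2.cvtColor(f["pixels"],cv2.COLOR_RGB2HSV)
g=(W[...,2]>.049)&(W[...,2]<.062)&(abs(W[...,0]-.562)<.05)&(abs(W[...,1]+.017)<.05)
P=W[g];print("dish top",len(P),((P.min(0)+P.max(0))/2).round(4),P.mean(0).round(4),np.percentile(P,[2,98],axis=0).round(4))
for im in [f]:
  a=f["pixels"][250:280,300:350]
print("green agar",disc(f,None,"green",.052,box=(300,240,350,275)))
# handle tilt
o=cv2.inRange(h,(5,150,100),(18,255,255));o[:210]=0;o[235:]=0;o[:,358:]=0 if False else o[:,358:]
P=W[(o>0)&(W[...,2]>.1)];c=P.mean(0);U,S,V=np.linalg.svd(P-c);print("handle",len(P),c,V[0],np.degrees(np.arcsin(V[0][2])))
```

```text
566 308 353 218 237
n [-0.00591843  0.01179888  0.99991288] tilt 0.7563293717949792 [ 0.56446709 -0.01075918  0.1369361 ] [0.42484033 0.34584626 0.039381  ]
x 0.5266822711989576 0.5966047345297724 y -0.05014577723238556 0.019857422870244945 z 0.13703815500599204
lens [ 0.56444667 -0.01972391] 0.0032191188600162756
dish top 412 [ 0.5611 -0.018   0.0541] [ 0.5608 -0.0139  0.0542] [[ 0.5343 -0.0441  0.0498]
 [ 0.5883  0.0123  0.0574]]
green agar (array([ 0.56034782, -0.00891357,  0.0288211 ]), np.float64(0.0017819809449092791), ([313, 254], [337, 271]))
handle 215 [ 0.4598518  -0.01257839  0.13754842] [-0.99885319 -0.04177315  0.0233948 ] 1.3405457865482209
```

Run:
```python
from h import *
s=get_state();print(s["eef_pos"],s["width"],s["t"]);print(job_done())
```

```text
[ 0.49641961 -0.01654804  0.14555436] 0.015298948573652464 32.9
the job is handed in; nothing more can be done
None
```

I stacked the red dish and then the green dish on the amber one, and handed the job in at 32.9 s with the arm holding the magnifier level over the stack.

- **Stacking:** I set each dish down, then squared it against the dish below with light squeezes along x and y. The last close views showed the three dishes upright with flush edges.
- **Magnifier:** I drew it out along its handle. The tool could only turn about the vertical, so I levelled it by lowering the lens rim onto the open bench until the magnifier lay flat. I then regripped the handle about 65 mm from the lens centre and lifted it.
- **Lens position:** In the side camera, the lens was within 1° of level. Its centre was about 13.3 cm above the bench, which is 8 cm above the top of the green dish, and about 1–2 mm from that dish's axis.
- **Bystanders:** I saw no bystander or blue dish moved in the last pictures. In the top view the arm hides the jar and part of the marker; the jar shows in the other two views.

Some checks disagreed:
- The side and top cameras differed by about 3 mm in x. I relied on the finger positions from the squaring squeezes.
- One contour fit put the lens 2–3 mm off centre, but it fitted poorly and I discounted it.
- Another side-camera fit put the handle 2.4° off straight, which the wrist view did not show. I discounted that too.

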